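# Line up T-bolts by length on the inspection rail

### The job

Stand the four T-bolts upright on the four round marks of the inspection rail, one centred on each mark, in order of length: the longest on the mark next to the silver coupler and the shortest at the far end from it. Do not knock any bolt over on the way, and leave the spanner where it lies.

Things in the scene. Friction and masses are not known exactly. Their poses are not given: they have to be found in the camera images.
- bolt_60: The shortest of four rusted T-bolts (60, 80, 100, 120 mm), 60 mm tall over all, loose, upright on its flat head, 42 (x) x 26 (y) x 10 mm high. A hexagon nut, 25 mm over corners, sits 10 to 22 mm above the foot; above it the bare 14 mm round shank runs to the top: grip there. Origin: centre of the foot's underside, z up the shank. About 160 g. The bolts swap places each start.
- bolt_80: The second shortest of four rusted T-bolts (60, 80, 100, 120 mm), 80 mm tall over all, loose, upright on its flat head, 42 (x) x 26 (y) x 10 mm high. A hexagon nut, 25 mm over corners, sits 10 to 22 mm above the foot; above it the bare 14 mm round shank runs to the top: grip there. Origin: centre of the foot's underside, z up the shank. About 180 g. The bolts swap places each start.
- bolt_100: The second longest of four rusted T-bolts (60, 80, 100, 120 mm), 100 mm tall over all, loose, upright on its flat head, 42 (x) x 26 (y) x 10 mm high. A hexagon nut, 25 mm over corners, sits 10 to 22 mm above the foot; above it the bare 14 mm round shank runs to the top: grip there. Origin: centre of the foot's underside, z up the shank. About 200 g. The bolts swap places each start.
- bolt_120: The longest of four rusted T-bolts (60, 80, 100, 120 mm), 120 mm tall over all, loose, upright on its flat head, 42 (x) x 26 (y) x 10 mm high. A hexagon nut, 25 mm over corners, sits 10 to 22 mm above the foot; above it the bare 14 mm round shank runs to the top: grip there. Origin: centre of the foot's underside, z up the shank. About 220 g. The bolts swap places each start.
- mark_a: One of four alike round black rubber marks, 60 mm across, 2 mm thick, fixed 72 to 96 mm apart in a row on a flat aluminium rail (76 wide, 490 long, 20 mm high) on the worktop. Origin: centre of its underside, on the rail's top face, so a bolt's foot stands 2 mm above it; y runs along the rail, x across it. Which mark entry is where in the row changes each start: go by position.
- mark_b: One of four alike round black rubber marks, 60 mm across, 2 mm thick, fixed 72 to 96 mm apart in a row on a flat aluminium rail (76 wide, 490 long, 20 mm high) on the worktop. Origin: centre of its underside, on the rail's top face, so a bolt's foot stands 2 mm above it; y runs along the rail, x across it. Which mark entry is where in the row changes each start: go by position.
- mark_c: One of four alike round black rubber marks, 60 mm across, 2 mm thick, fixed 72 to 96 mm apart in a row on a flat aluminium rail (76 wide, 490 long, 20 mm high) on the worktop. Origin: centre of its underside, on the rail's top face, so a bolt's foot stands 2 mm above it; y runs along the rail, x across it. Which mark entry is where in the row changes each start: go by position.
- mark_d: One of four alike round black rubber marks, 60 mm across, 2 mm thick, fixed 72 to 96 mm apart in a row on a flat aluminium rail (76 wide, 490 long, 20 mm high) on the worktop. Origin: centre of its underside, on the rail's top face, so a bolt's foot stands 2 mm above it; y runs along the rail, x across it. Which mark entry is where in the row changes each start: go by position.
- coupler: Silver scaffold coupler fixed on top of one end of the rail, either end: a round clamp about 90 (across the rail) x 50 (along it) x 76 mm high. Origin: centre of its underside, in line with the marks, about 79 mm from the nearest. It shows the end for the longest bolt; the rail's other end has a fixed blue guard cap, 58 mm wide, 44 mm high.
- spanner: Stubby steel spanner, about 160 mm long along its own x, lying flat on the worktop to the right of the rail (loose; not part of the job). Origin: middle of its underside.

How it is judged:
By the outcome, as a careful person would: the job done as asked, in the order asked, and still so for the second after the job is handed in, with the robot touching nothing.
It also fails if it takes over 115 s, if anything falls off the work surface, if the arm or the gripper's body presses on something with over 40 N, if the wrist force passes 120 N, or if a joint passes its speed limit or range.

### The arm

A 7-joint arm with a two-finger parallel gripper is mounted at the origin on the work surface. World frame = base frame: x ahead of the robot, y to its left, z up, the work surface at z = 0. Lengths are in m, angles in rad, forces in N, time in s.
With the tool pointing down it reaches from about 0.35 to 0.9 m from the base axis. Payload 8.1 kg.
Tool frame: the origin (TCP) lies at the very end of the fingers, on their centre line; the grasp point (between the pads) lies 19 mm behind it; z points along the fingers, y is the direction in which the jaws open and shut (so a half turn about z gives the same grasp; the last joint's range is limited). The gripper opens to 92 mm and grips with 3 to 60 N. Pads are 19 mm wide; open, the fingers measure 130 mm over their backs; the gripper's body (75 mm by 190 mm) begins 47 mm behind the grasp point.
Start: joints at [-1.357, 0.434, 0.025, 1.573, -0.012, 1.134, -0.075], TCP at [0.195, 0.594, 0.227] pointing down, gripper open.
Joint ranges: [-2.62, 2.62], [-0.44, 2.09], [-1.27, 1.32], [0.08, 2.57], [-1.32, 4.46], [0.12, 2], [-2.74, 2.74]. Speed limits (rad/s): [2.22, 2.22, 3.01, 3.01, 3.14, 3.14, 3.14].

### API

Orientations are given as a rotation vector (axis times angle).
In Python, from cell import observe, get_image, sign_off gives the robot as it stands.
- The arm moves only by the tool arm_command, never from a script. Its argument "deltas" is a list of rows, each an object with "xyz": the shift along the tool's x, y, z in cm, a list of three; "turn": the turn about the tool's z in degrees; "jaw": the closure in counts, from 0 (fully open) to 255 (shut). A call has 1 to 5 rows; each row is the pose to reach, as a shift and turn from the pose measured when the call began, along the tool's axes at that moment; what a row does not reach only later rows make up. A row lasts 1/12 s, in which the tool goes at most 41.7 mm and 7.16 degrees, less where a joint would pass 70% of its speed; a pose out of reach is approached as far as the arm can. A call with a gripper value outside its range is refused whole. The fingers move at their own pace and stop on an object; "force" is the grip in N (left out, the last holds). Time passes only in rows, so rows that repeat a pose let the fingers close. It gives the time, the measured TCP pose, the force and the opening at its end, in the units of the state.
- observe(): the state, without advancing time (a new reading comes with each control period).
- get_image(name): name is "side" or "top" or "wrist"; returns a dict with "frame" (480x640x3 uint8, red, green, blue), "depth" (480x640 float32, m along the optical axis (not along the pixel's ray), 0 where there is no reading), "camera_matrix" (3x3 intrinsics, pixels), "cam_to_world" (4x4, takes a point from camera to world coordinates). Camera axes: x right, y up, looking along -z (the intrinsics and any distortion apply to the point x, -y, -z); pixel columns grow to the right and rows downward; lengths in m; the calibration is good to about 2 mm. The wrist camera is an equidistant fisheye: a pixel r from the principal point sees the ray r / f radians off the axis. A picture is of the moment at which its call begins.
- sign_off(): hands the job in, once; it reports no verdict.
The state is a dict: "clock": time; "joints": joint angles; "dq": joint speeds; "joint_efforts": joint torques, N m; "position": TCP position; "ee_rot": TCP orientation; "force": force on the tool from outside, world axes, zero at the start; "ft_torque": the same for the moment, N m; "width": opening from 0.0 (shut) to 1.0 (fully open).
Only numpy, scipy, OpenCV 4.12 (cv2) and the standard library are available. Lean on these libraries where they do the work, as an engineer would, in place of code of your own. Each camera call takes 0.05 s, during which the arm holds its last target.

## Working session

There is one attempt and no reset: what is moved stays moved. The work goes in short steps, Python scripts to look and compute and a tool call to move; the robot and the scene stay as the last step left them, time stands still between calls to the robot, and variables do not carry over. Pictures are saved under pics/ and viewed, and the job is handed in when it is done.

Besides the shell and the picture viewer there is one more tool, called after ">>>" by a JSON object that holds its "name" and its "arguments", one argument or row to a line. arm_command: Moves the arm, as the interface text tells. Its arguments: {"type":"object","properties":{"deltas":{"type":"array","items":{"type":"object","properties":{"xyz":{"type":"array","items":{"type":"number"}},"turn":{"type":"number"},"jaw":{"type":"number"}}}},"force":{"type":"number"}},"required":["deltas"]}

```bash
mkdir -p pics; python3 - <<'E'
from cell import observe,get_image
import cv2,numpy as np
o=observe();print(o)
for n in("side","top","wrist"):
    d=get_image(n);cv2.imwrite(f"pics/{n}0.png",d["frame"][:,:,::-1]);np.savez(f"{n}0.npz",**d)
    print(n,d["camera_matrix"],d["cam_to_world"],d["depth"].min(),d["depth"].max(),d.keys())
E
```

```text
{'clock': 0.0, 'joints': array([-1.35659636,  0.4352343 ,  0.02497394,  1.57410668, -0.01161591,
        1.13399551, -0.07512007]), 'dq': array([ 0.00024203, -0.00054247,  0.00175737, -0.00034222,  0.00053518,
        0.00063088, -0.00127749]), 'joint_efforts': array([ 4.69624938e-04, -6.67867184e+01,  9.85097140e-01, -3.14454746e+01,
       -6.05260301e-02,  4.29713249e-02,  1.42362846e-04]), 'position': array([0.19459376, 0.59338936, 0.22593425]), 'ee_rot': array([-4.95681887e-01, -3.10211740e+00,  2.50377881e-03]), 'force': array([ 0.43225387, -0.67017879,  0.2105743 ]), 'ft_torque': array([-0.01050534, -0.04109253,  0.04222378]), 'width': 1.0004504080195387}
side [[531.32703295   0.         316.20028211]
 [  0.         531.32703295 249.2267792 ]
 [  0.           0.           1.        ]] [[ 0.77979152  0.3975263  -0.48363005  0.10096086]
 [-0.62568535  0.46890347 -0.6234159  -0.68658652]
 [-0.02104841  0.78873467  0.61437333  0.64677996]
 [ 0.          0.          0.          1.        ]] 0.0 3.1030047 dict_keys(['frame', 'depth', 'camera_matrix', 'cam_to_world'])
top [[449.84751453   0.         322.04777624]
 [  0.         449.84751453 238.70826673]
 [  0.           0.           1.        ]] [[-0.01310394  0.99489293 -0.10008168  0.4522164 ]
 [-0.99991354 -0.01292817  0.00240472 -0.1066701 ]
 [ 0.00109857  0.10010453  0.99497632  0.99432481]
 [ 0.          0.          0.          1.        ]] 0.0 1.8721861 dict_keys(['frame', 'depth', 'camera_matrix', 'cam_to_world'])
wrist [[371.64829954   0.         324.94143218]
 [  0.         371.64829954 239.32361765]
 [  0.           0.           1.        ]] [[ 0.31221121 -0.91836975 -0.24314845  0.12964484]
 [ 0.95001174  0.30144498  0.08129339  0.61626573]
 [-0.00136151 -0.25637459  0.96657654  0.38397234]
 [ 0.          0.          0.          1.        ]] 0.0 1.2297156 dict_keys(['frame', 'depth', 'camera_matrix', 'cam_to_world'])
```

View pics/side0.png

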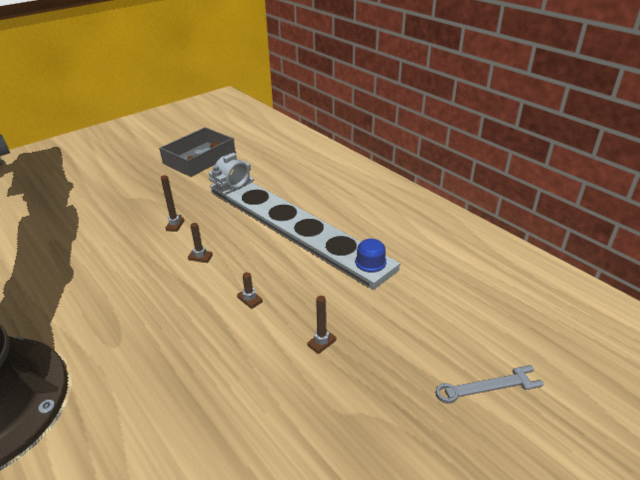

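View pics/top0.png

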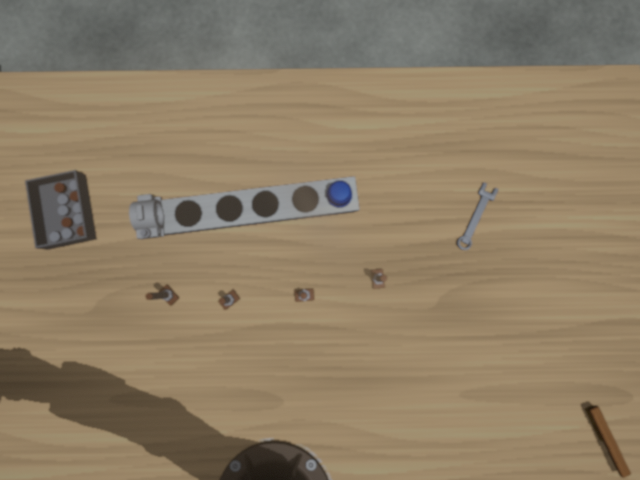

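View pics/wrist0.png

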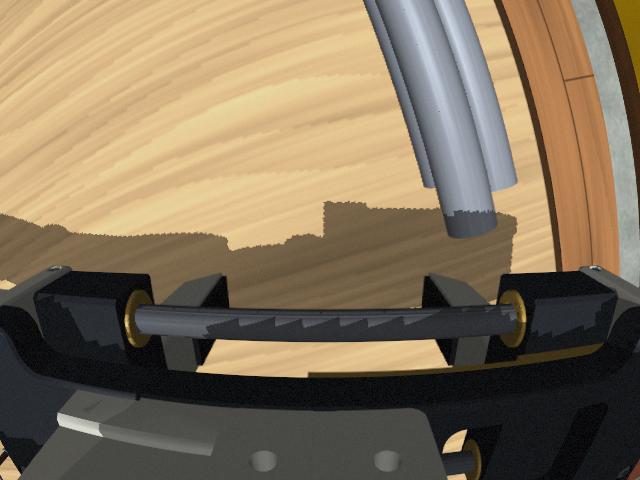

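```bash
cat > h.py <<'E'
import numpy as np,cv2
def load(n):
    d=np.load(n+".npz");return {k:d[k] for k in d}
def world(d):
    K=d["camera_matrix"];T=d["cam_to_world"];Z=d["depth"].astype(float)
    v,u=np.mgrid[:480,:640]
    P=np.stack([(u-K[0,2])/K[0,0]*Z,-(v-K[1,2])/K[1,1]*Z,-Z],-1)
    W=P@T[:3,:3].T+T[:3,3];W[Z<=0]=np.nan;return W
def ray(d,u,v,z):
    K=d["camera_matrix"];T=d["cam_to_world"]
    r=T[:3,:3]@np.array([(u-K[0,2])/K[0,0],-(v-K[1,2])/K[1,1],-1]);return T[:3,3]+r*(z-T[2,3])/r[2]
E
python3 - <<'E'
from h import *
for n in("top0","side0"):
    d=load(n);W=world(d);f=d["frame"]
    hsv=cv2.cvtColor(f,cv2.COLOR_RGB2HSV)
    z=W[...,2]
    print(n,"table z",np.nanmedian(z))
    # elevated comps
    m=((z>0.006)&(z<0.2)&(W[...,0]>0.2)&(W[...,0]<0.9)).astype(np.uint8)
    c,l,s,ce=cv2.connectedComponentsWithStats(m)
    for i in range(1,c):
        if s[i,4]<40:continue
        P=W[l==i];print("comp",s[i],"n",len(P),"med",np.median(P,0).round(4),"zmax",np.percentile(P[:,2],[90,99]).round(4))
        up=P[(P[:,2]>0.028)]
        if s[i,4]<1500 and len(up)>5: print("   shank xy med",np.median(up,0).round(4),up.min(0).round(3),up.max(0).round(3))
    # marks
    dark=((f.max(2)<75)&(z>0.012)&(z<0.035)&(W[...,0]>0.3)).astype(np.uint8)
    cs,_=cv2.findContours(dark,cv2.RETR_EXTERNAL,cv2.CHAIN_APPROX_NONE)
    for c in cs:
        if cv2.contourArea(c)<150:continue
        e=cv2.fitEllipse(c);print("mark",np.round(e[0],1),np.round(e[1],1),cv2.contourArea(c),ray(d,*e[0],0.022).round(4))
w=load("wrist0");print("wrist depth pipe",w["depth"][100,430],w["depth"][220,470],w["depth"][100,200])
E
python3 -c "
import cv2
a=cv2.imread('pics/top0.png')[160:320,120:400];cv2.imwrite('pics/tc.png',cv2.resize(a,None,fx=2.8,fy=2.8,interpolation=2))
b=cv2.imread('pics/side0.png')[140:370,150:420];cv2.imwrite('pics/sc.png',cv2.resize(b,None,fx=2.6,fy=2.6,interpolation=2))"
```

```text
top0 table z 0.0008341190420138034
comp [  25  170   72   80 3367] n 3367 med [0.6218 0.4559 0.0224] zmax [0.0453 0.0485]
comp [ 130  176  230   63 8311] n 8311 med [0.621  0.0651 0.0224] zmax [0.0668 0.0946]
comp [458 182  41  68 554] n 554 med [ 0.6038 -0.4553  0.0085] zmax [0.0106 0.0126]
comp [ 44 202  14  17  68] n 68 med [0.619  0.4959 0.0069] zmax [0.0083 0.0088]
comp [371 269  17  20 248] n 248 med [ 0.4625 -0.2264  0.014 ] zmax [0.1006 0.1038]
   shank xy med [ 0.4625 -0.2265  0.098 ] [ 0.456 -0.237  0.028] [ 0.47  -0.222  0.105]
comp [146 284  34  23 354] n 354 med [0.4338 0.2211 0.0241] zmax [0.1197 0.123 ]
   shank xy med [0.4341 0.2213 0.0955] [0.427 0.219 0.029] [0.441 0.232 0.125]
comp [219 289  22  21 240] n 240 med [0.4228 0.0889 0.0192] zmax [0.0799 0.0829]
   shank xy med [0.4226 0.0908 0.0776] [0.414 0.087 0.03 ] [0.429 0.1   0.084]
comp [295 288  20  14 231] n 231 med [ 0.4302 -0.0705  0.0127] zmax [0.0598 0.0632]
   shank xy med [ 0.4301 -0.0702  0.0599] [ 0.424 -0.076  0.031] [ 0.436 -0.062  0.064]
mark [187.7 213. ] [23.6 24.3] 448.5 [0.6102 0.1836 0.022 ]
mar
[... 1066 characters left out ...]
  0.029] [ 0.435 -0.062  0.061]
comp [308 296  28  56 671] n 671 med [ 0.4579 -0.2336  0.0304] zmax [0.0934 0.1004]
   shank xy med [ 0.4588 -0.2333  0.0691] [ 0.454 -0.237  0.028] [ 0.47  -0.223  0.101]
comp [436 365 108  37 793] n 793 med [ 0.6029 -0.4546  0.0071] zmax [0.0084 0.0095]
mark [340.6 245.2] [17.6 29.4] 404.5 [ 0.6366 -0.0732  0.022 ]
mark [308.6 227.1] [16.  27.7] 345.5 [0.6266 0.0143 0.022 ]
mark [282.3 212.1] [14.3 26.7] 297.5 [0.6179 0.0929 0.022 ]
mark [254.8 196.6] [13.2 25.5] 261.5 [0.6076 0.182  0.022 ]
mark [196.1 147. ] [37.5 67.3] 514.0 [0.6248 0.4804 0.022 ]
mark [196.9 141.9] [14.6 53.7] 372.5 [0.6406 0.5047 0.022 ]
wrist depth pipe 0.27527356 0.29751036 0.35800233
```

```bash
echo
```

```text
(no output)
```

View pics/tc.png

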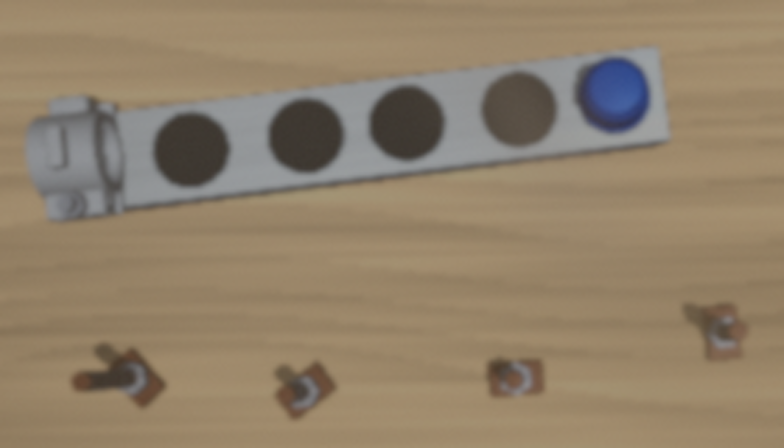

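View pics/sc.png

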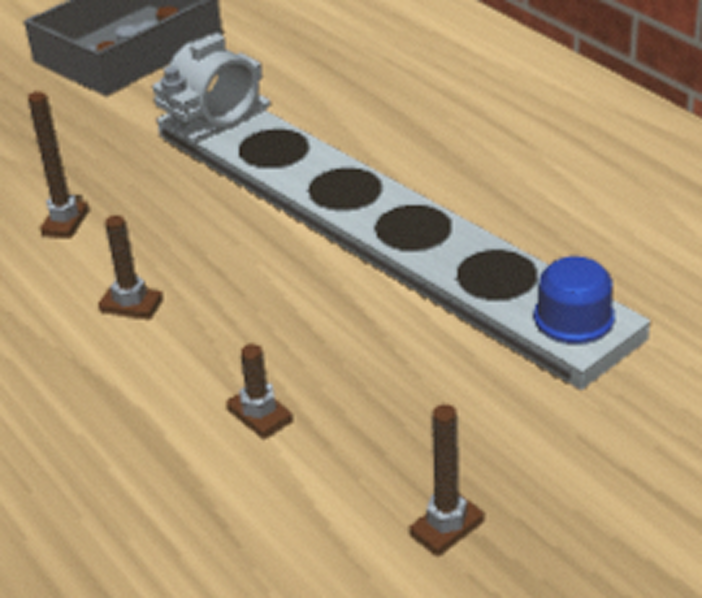

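```bash
cat > d.py <<'E'
import sys,numpy as np
from scipy.spatial.transform import Rotation as R
from cell import observe
o=observe();M=R.from_rotvec(o["ee_rot"]).as_matrix()
a=[float(v) for v in sys.argv[1:]]
t=np.array(a[:3]);yaw=a[3] if len(a)>3 else 0
p=np.array(o["position"])
print("t",o["clock"],"pos",p.round(4),"F",o["force"].round(1),"w",round(o["width"],3),"jaw yaw",np.degrees(np.arctan2(M[1,1],M[0,1])).round(2),"tilt",M[:2,2].round(4),"q",o["joints"].round(2))
print("delta cm",((t-p)@M*100).round(2),"turn",(np.degrees(np.arctan2(M[1,1],M[0,1]))-yaw).round(2))
E
python3 d.py .433 .227 .2
```

```text
t 0.15 pos [0.1946 0.5935 0.2262] F [ 0.3  0.  -0. ] w 0.999 jaw yaw 71.85 tilt [-0.0003 -0.0011] q [-1.36  0.44  0.02  1.57 -0.01  1.13 -0.08]
delta cm [-34.07 -27.4    2.65] turn 71.85
```

>>> {"name": "arm_command", "arguments": {
  "deltas": [
    {"xyz": [-4, -3, 0], "turn": 7, "jaw": 0},
    {"xyz": [-7.5, -6, 0], "turn": 14, "jaw": 0},
    {"xyz": [-11, -9, 0], "turn": 21, "jaw": 0},
    {"xyz": [-14, -11.5, 0], "turn": 28, "jaw": 0},
    {"xyz": [-17, -14, 0], "turn": 35, "jaw": 0}
  ],
  "force": 40
}}

```text
clock: 0.57
position: [0.3066, 0.4159, 0.2261]
ee_rot: [1.414, 2.805, -0.002]
force: [1.0, -0.0, -0.1]
width: 1.001
```

```bash
python3 d.py .433 .227 .16
```

```text
t 0.5667 pos [0.3066 0.4159 0.2261] F [ 1.  -0.  -0.1] w 1.001 jaw yaw 36.5 tilt [-0.0006 -0.0013] q [-1.2   0.26  0.2   1.85 -0.06  1.04 -0.34]
delta cm [-22.7   -1.07   6.63] turn 36.5
```

>>> {"name": "arm_command", "arguments": {
  "deltas": [
    {"xyz": [-4, -0.3, 0], "turn": 7},
    {"xyz": [-8, -0.5, 0], "turn": 14},
    {"xyz": [-12, -0.7, 1], "turn": 21},
    {"xyz": [-16, -0.9, 2], "turn": 28},
    {"xyz": [-20, -1, 3], "turn": 35}
  ]
}}

```text
schema error: expected keys xyz, turn, jaw
```

```bash
python3 d.py .433 .227 .16
```

```text
t 0.5667 pos [0.3066 0.4159 0.2261] F [ 1.  -0.  -0.1] w 1.001 jaw yaw 36.5 tilt [-0.0006 -0.0013] q [-1.2   0.26  0.2   1.85 -0.06  1.04 -0.34]
delta cm [-22.7   -1.07   6.63] turn 36.5
```

>>> {"name": "arm_command", "arguments": {
  "deltas": [
    {"xyz": [-4, -0.3, 0], "turn": 7, "jaw": 0},
    {"xyz": [-8, -0.5, 0], "turn": 14, "jaw": 0},
    {"xyz": [-12, -0.7, 1], "turn": 21, "jaw": 0},
    {"xyz": [-16, -0.9, 2], "turn": 28, "jaw": 0},
    {"xyz": [-20, -1, 3], "turn": 35, "jaw": 0}
  ]
}}

```text
clock: 0.98
position: [0.4181, 0.2474, 0.1962]
ee_rot: [2.198, 2.244, -0.001]
force: [1.0, 0.8, 0.1]
width: 1.001
```

```bash
python3 d.py .433 .227 .14
```

```text
t 0.9833 pos [0.4181 0.2474 0.1962] F [1.  0.8 0.1] w 1.001 jaw yaw 1.17 tilt [-0.0001 -0.0006] q [-0.98  0.24  0.41  1.97 -0.12  0.95 -0.49]
delta cm [-2.07  1.44  5.62] turn 1.17
```

>>> {"name": "arm_command", "arguments": {
  "deltas": [
    {"xyz": [-1, 0.7, 1.5], "turn": 1.2, "jaw": 0},
    {"xyz": [-2.07, 1.44, 3], "turn": 1.2, "jaw": 0},
    {"xyz": [-2.07, 1.44, 4.5], "turn": 1.2, "jaw": 0},
    {"xyz": [-2.07, 1.44, 5.6], "turn": 1.2, "jaw": 0},
    {"xyz": [-2.07, 1.44, 5.6], "turn": 1.2, "jaw": 0}
  ]
}}

```text
clock: 1.4
position: [0.4318, 0.2259, 0.1382]
ee_rot: [-2.223, -2.22, 0.007]
force: [-0.1, -0.2, -0.7]
width: 0.999
```

```bash
cat > look.py <<'E'
import sys,cv2,numpy as np
from cell import get_image
tag=sys.argv[1]
for n in sys.argv[2:]:
    d=get_image(n);np.savez(f"{n}{tag}.npz",**d);cv2.imwrite(f"pics/{n}{tag}.png",d["frame"][:,:,::-1])
E
python3 look.py 1 wrist side; python3 d.py .433 .227 .065
```

```text
t 1.5 pos [0.4327 0.2268 0.1402] F [-0.  -0.3  0.1] w 0.997 jaw yaw -0.02 tilt [-0.0009 -0.0013] q [-0.91  0.32  0.4   2.03 -0.17  0.82 -0.41]
delta cm [0.03 0.04 7.52] turn -0.02
```

View pics/wrist1.png

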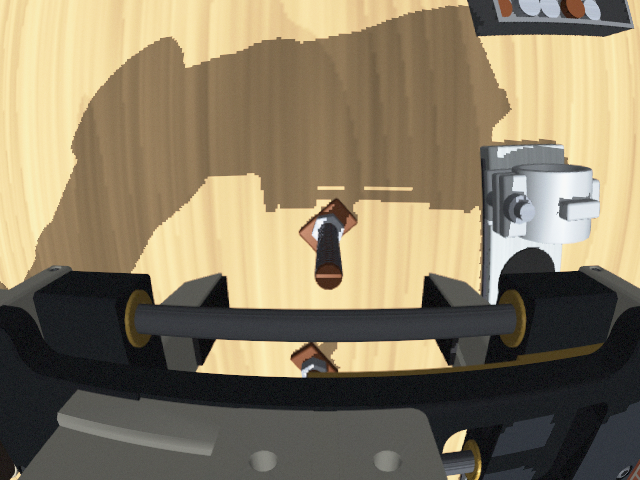

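View pics/side1.png

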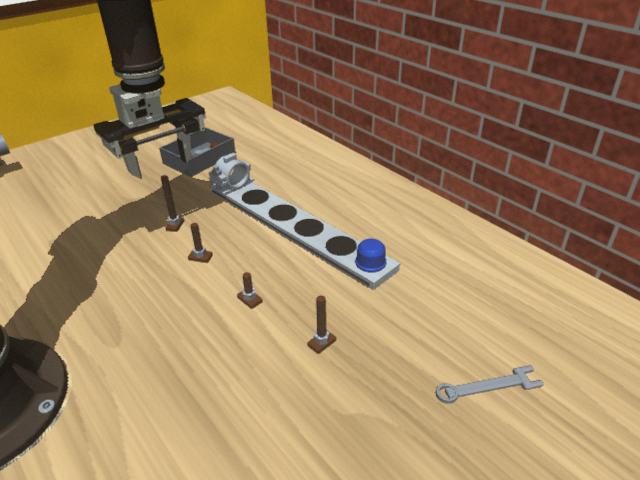

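```bash
cat >> h.py <<'E'
def wray(d,u,v,z):
    K=d["camera_matrix"];T=d["cam_to_world"]
    x,y=u-K[0,2],v-K[1,2];r=np.hypot(x,y);th=r/K[0,0]
    c=np.array([np.sin(th)*x/r,-np.sin(th)*y/r,-np.cos(th)])
    w=T[:3,:3]@c;return T[:3,3]+w*(z-T[2,3])/w[2]
E
python3 -c "
from h import *
d=load('wrist1')
print(wray(d,328.5,276,.12),wray(d,328,231,.01),wray(d,527,275,.022))
f=load('top0');s=load('side0')
hsv=cv2.cvtColor(f['frame'],cv2.COLOR_RGB2HSV)
for r in ((295,191,20,18),):
  g=f['frame'][185:213,290:322]; print(g[::3,::3].sum(2))
"
```

```text
[0.43383536 0.2299228  0.12      ] [0.43399051 0.22634807 0.01      ] [0.60829885 0.19032436 0.022     ]
[[434 438 436 425 383 344 379 426 446 449 452]
 [440 437 381 259 232 226 221 251 380 448 451]
 [438 380 238 232 228 228 226 219 233 395 449]
 [437 289 228 229 234 233 232 223 218 291 449]
 [424 242 229 233 235 236 235 226 222 244 433]
 [425 236 227 233 235 241 235 235 224 251 438]
 [444 279 224 230 234 238 238 236 234 291 443]
 [446 382 232 229 235 237 240 240 244 400 458]
 [452 449 364 239 235 241 243 251 370 455 459]
 [456 458 455 427 368 343 379 425 449 454 453]]
```

>>> {"name": "arm_command", "arguments": {
  "deltas": [
    {"xyz": [0, 0, 2], "turn": 0, "jaw": 0},
    {"xyz": [0, 0, 4], "turn": 0, "jaw": 0},
    {"xyz": [0, 0, 6], "turn": 0, "jaw": 0},
    {"xyz": [0, 0, 7.5], "turn": 0, "jaw": 0},
    {"xyz": [0, 0, 7.5], "turn": 0, "jaw": 0}
  ]
}}

```text
clock: 1.92
position: [0.4316, 0.2266, 0.0637]
ee_rot: [-2.221, -2.222, 0.007]
force: [-0.0, 0.5, -0.2]
width: 1.001
```

>>> {"name": "arm_command", "arguments": {
  "deltas": [
    {"xyz": [0, 0, 0], "turn": 0, "jaw": 130},
    {"xyz": [0, 0, 0], "turn": 0, "jaw": 180},
    {"xyz": [0, 0, 0], "turn": 0, "jaw": 200},
    {"xyz": [0, 0, 0], "turn": 0, "jaw": 230},
    {"xyz": [0, 0, 0], "turn": 0, "jaw": 255}
  ],
  "force": 40
}}

```text
clock: 2.33
position: [0.432, 0.2269, 0.0645]
ee_rot: [-2.221, -2.222, 0.004]
force: [-1.1, -0.2, -0.3]
width: 0.69
```

>>> {"name": "arm_command", "arguments": {
  "deltas": [
    {"xyz": [0, 0, 0], "turn": 0, "jaw": 255},
    {"xyz": [0, 0, 0], "turn": 0, "jaw": 255},
    {"xyz": [0, 0, 0], "turn": 0, "jaw": 255},
    {"xyz": [0, 0, 0], "turn": 0, "jaw": 255},
    {"xyz": [0, 0, 0], "turn": 0, "jaw": 255}
  ]
}}

```text
clock: 2.75
position: [0.432, 0.2269, 0.0645]
ee_rot: [-2.221, -2.222, 0.004]
force: [0.2, -0.2, -0.5]
width: 0.325
```

```bash
python3 d.py .609 .183 .15;python3 look.py 2 side; python3 -c "
import cv2
b=cv2.imread('pics/side2.png')[60:300,60:340];cv2.imwrite('pics/s2c.png',cv2.resize(b,None,fx=2.5,fy=2.5))"
```

```text
t 2.75 pos [0.432  0.2269 0.0645] F [ 0.2 -0.2 -0.5] w 0.325 jaw yaw 0.03 tilt [-0.002  -0.0018] q [-0.86  0.44  0.35  2.1  -0.25  0.64 -0.34]
delta cm [-4.42 17.68 -8.57] turn 0.03
```

View pics/s2c.png

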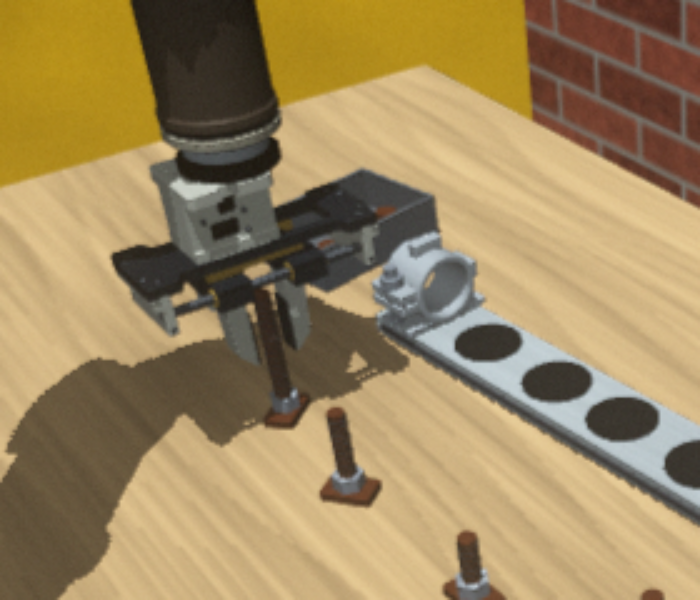

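>>> {"name": "arm_command", "arguments": {
  "deltas": [
    {"xyz": [0, 0, 0], "turn": 0, "jaw": 255},
    {"xyz": [0, 0, 0], "turn": 0, "jaw": 255},
    {"xyz": [0, 0, 0], "turn": 0, "jaw": 255},
    {"xyz": [0, 0, 0], "turn": 0, "jaw": 255},
    {"xyz": [0, 0, 0], "turn": 0, "jaw": 255}
  ]
}}

```text
clock: 3.22
position: [0.4318, 0.2268, 0.0644]
ee_rot: [-2.221, -2.222, 0.005]
force: [0.3, -1.5, -1.7]
width: 0.147
```

>>> {"name": "arm_command", "arguments": {
  "deltas": [
    {"xyz": [0, 0, -0.3], "turn": 0, "jaw": 255},
    {"xyz": [0, 0, -1], "turn": 0, "jaw": 255},
    {"xyz": [0, 0, -2.5], "turn": 0, "jaw": 255},
    {"xyz": [0, 0, -4], "turn": 0, "jaw": 255},
    {"xyz": [0, 0, -5], "turn": 0, "jaw": 255}
  ]
}}

```text
clock: 3.63
position: [0.4324, 0.227, 0.116]
ee_rot: [2.221, 2.222, -0.003]
force: [0.4, -0.3, -1.7]
width: 0.142
```

```bash
python3 d.py .609 .183 .12;python3 look.py 3 side wrist; python3 -c "
import cv2
b=cv2.imread('pics/side3.png')[60:300,60:340];cv2.imwrite('pics/s3c.png',cv2.resize(b,None,fx=2.5,fy=2.5))"
```

```text
t 3.6333 pos [0.4324 0.227  0.116 ] F [ 0.4 -0.3 -1.7] w 0.142 jaw yaw 0.01 tilt [-0.0014 -0.0014] q [-0.9   0.36  0.39  2.05 -0.19  0.76 -0.39]
delta cm [-4.41 17.66 -0.42] turn 0.01
```

View pics/s3c.png

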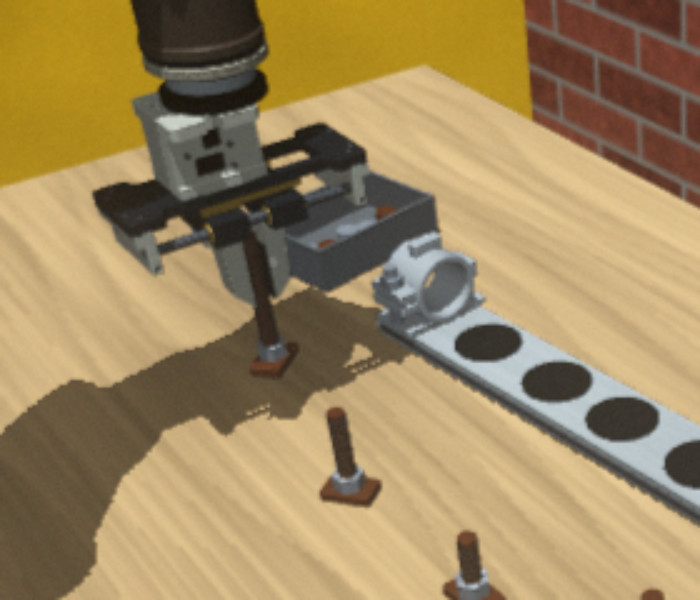

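>>> {"name": "arm_command", "arguments": {
  "deltas": [
    {"xyz": [-0.4, 1.5, -0.3], "turn": 0, "jaw": 255},
    {"xyz": [-1.1, 4.5, -0.4], "turn": 0, "jaw": 255},
    {"xyz": [-2, 8, -0.4], "turn": 0, "jaw": 255},
    {"xyz": [-2.9, 11.5, -0.4], "turn": 0, "jaw": 255},
    {"xyz": [-3.6, 14.5, -0.4], "turn": 0, "jaw": 255}
  ]
}}

```text
clock: 4.15
position: [0.5799, 0.1907, 0.1196]
ee_rot: [2.221, 2.222, 0.0]
force: [1.2, 0.4, -1.6]
width: 0.147
```

```bash
python3 d.py .609 .183 .11
```

```text
t 4.15 pos [0.5799 0.1907 0.1196] F [ 1.2  0.4 -1.6] w 0.147 jaw yaw 0.02 tilt [ 0.0004 -0.0003] q [-0.67  0.53  0.39  1.76 -0.25  0.9  -0.17]
delta cm [-0.77  2.91  0.96] turn 0.02
```

>>> {"name": "arm_command", "arguments": {
  "deltas": [
    {"xyz": [-0.5, 2, 0], "turn": 0, "jaw": 255},
    {"xyz": [-0.77, 2.91, 0.5], "turn": 0, "jaw": 255},
    {"xyz": [-0.77, 2.91, 1.5], "turn": 0, "jaw": 255},
    {"xyz": [-0.77, 2.91, 2.2], "turn": 0, "jaw": 255},
    {"xyz": [-0.77, 2.91, 2.2], "turn": 0, "jaw": 255}
  ]
}}

```text
clock: 4.57
position: [0.6056, 0.1836, 0.0948]
ee_rot: [-2.218, -2.221, 0.007]
force: [-0.5, -0.3, -2.5]
width: 0.142
```

```bash
python3 d.py .609 .183 .0865;python3 look.py 4 side top; python3 -c "
import cv2
b=cv2.imread('pics/side4.png')[100:250,180:340];cv2.imwrite('pics/s4c.png',cv2.resize(b,None,fx=4,fy=4))"
```

```text
t 4.5667 pos [0.6056 0.1836 0.0948] F [-0.5 -0.3 -2.5] w 0.142 jaw yaw 0.1 tilt [-0.0049 -0.0012] q [-0.63  0.6   0.38  1.71 -0.27  0.89 -0.14]
delta cm [-0.06  0.34  0.83] turn 0.1
```

View pics/s4c.png

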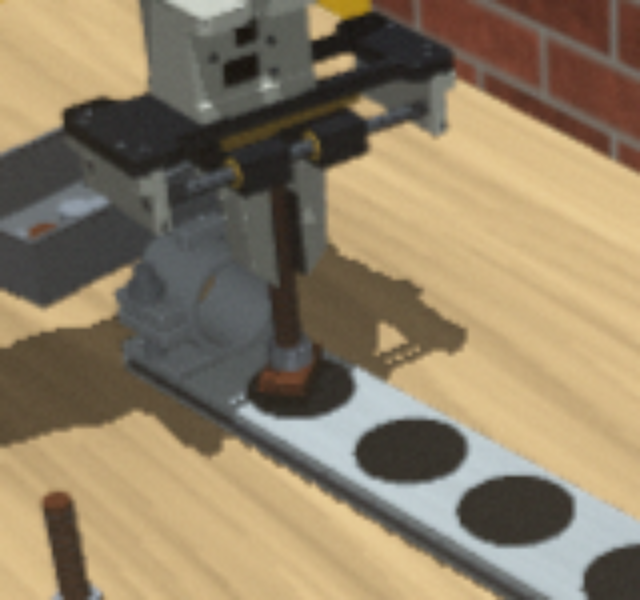

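>>> {"name": "arm_command", "arguments": {
  "deltas": [
    {"xyz": [-0.06, 0.34, 0], "turn": 0, "jaw": 255},
    {"xyz": [-0.06, 0.34, 0.2], "turn": 0, "jaw": 255},
    {"xyz": [-0.06, 0.34, 0.4], "turn": 0, "jaw": 255},
    {"xyz": [-0.06, 0.34, 0.6], "turn": 0, "jaw": 255},
    {"xyz": [-0.06, 0.34, 0.7], "turn": 0, "jaw": 255}
  ]
}}

```text
clock: 5.08
position: [0.6101, 0.1833, 0.0896]
ee_rot: [-2.218, -2.223, 0.003]
force: [-0.3, -0.3, -1.0]
width: 0.146
```

```bash
python3 d.py .609 .183 .0865;python3 look.py 5 side; python3 -c "
import cv2
b=cv2.imread('pics/side5.png')[100:250,180:340];cv2.imwrite('pics/s5c.png',cv2.resize(b,None,fx=4,fy=4))
from h import *
d=load('side5');f=d['frame'].astype(int);W=world(d)
m=(W[...,2]>.05)&(W[...,2]<.075)&(abs(W[...,0]-.609)<.03)&(abs(W[...,1]-.18)<.02)&(f[...,0]>f[...,2]*1.3)
P=W[m];print(m.sum(),np.median(P,0),P.min(0),P.max(0))"
```

```text
t 5.0833 pos [0.6101 0.1833 0.0896] F [-0.3 -0.3 -1. ] w 0.146 jaw yaw 0.12 tilt [-0.0023 -0.0003] q [-0.62  0.61  0.37  1.71 -0.27  0.88 -0.13]
delta cm [-0.03 -0.11  0.31] turn 0.12
65 [0.60571364 0.17967237 0.06383121] [0.60166245 0.17333819 0.05001545] [0.61783484 0.18625379 0.07484872]
```

View pics/s5c.png

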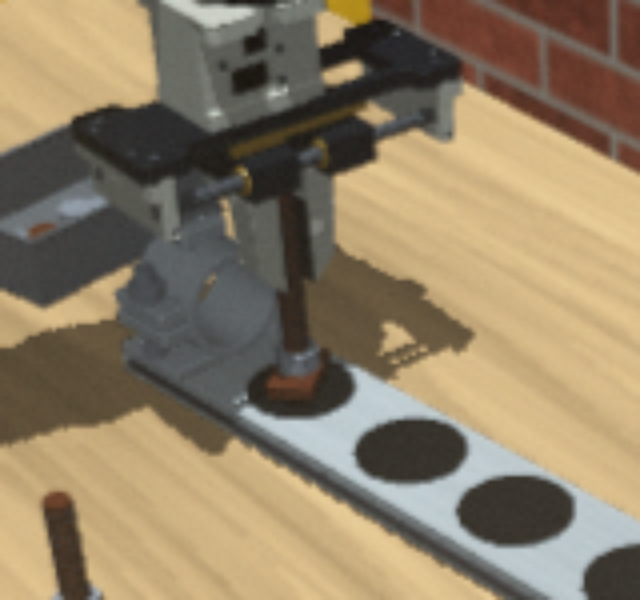

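>>> {"name": "arm_command", "arguments": {
  "deltas": [
    {"xyz": [-0.03, -0.1, 0.1], "turn": 0, "jaw": 255},
    {"xyz": [-0.05, -0.1, 0.2], "turn": 0, "jaw": 255},
    {"xyz": [-0.05, -0.1, 0.28], "turn": 0, "jaw": 255},
    {"xyz": [-0.05, -0.1, 0.32], "turn": 0, "jaw": 255},
    {"xyz": [-0.05, -0.1, 0.32], "turn": 0, "jaw": 255}
  ]
}}

```text
clock: 5.55
position: [0.6091, 0.1827, 0.0864]
ee_rot: [-2.218, -2.222, 0.003]
force: [-0.2, -0.3, -0.2]
width: 0.147
```

```bash
python3 d.py .609 .183 .0865
```

```text
t 5.55 pos [0.6091 0.1827 0.0864] F [-0.2 -0.3 -0.2] w 0.147 jaw yaw 0.11 tilt [-0.0025 -0.0004] q [-0.62  0.61  0.37  1.71 -0.28  0.87 -0.13]
delta cm [ 0.03 -0.01 -0.01] turn 0.11
```

>>> {"name": "arm_command", "arguments": {
  "deltas": [
    {"xyz": [0, 0, 0.05], "turn": 0, "jaw": 255},
    {"xyz": [0, 0, 0.08], "turn": 0, "jaw": 255},
    {"xyz": [0, 0, 0.08], "turn": 0, "jaw": 205},
    {"xyz": [0, 0, 0.08], "turn": 0, "jaw": 190},
    {"xyz": [0, 0, 0.08], "turn": 0, "jaw": 150}
  ]
}}

```text
clock: 5.97
position: [0.6092, 0.1827, 0.0856]
ee_rot: [-2.218, -2.223, 0.003]
force: [-0.3, 0.3, -0.2]
width: 0.276
```

>>> {"name": "arm_command", "arguments": {
  "deltas": [
    {"xyz": [0, 0, 0], "turn": 0, "jaw": 120},
    {"xyz": [0, 0, 0], "turn": 0, "jaw": 110},
    {"xyz": [0, 0, -1.5], "turn": 0, "jaw": 90},
    {"xyz": [0, 0, -4], "turn": 0, "jaw": 60},
    {"xyz": [0, 0, -7], "turn": 0, "jaw": 30}
  ]
}}

```text
clock: 6.38
position: [0.6082, 0.1825, 0.1547]
ee_rot: [-2.217, -2.222, 0.008]
force: [1.1, 0.7, -0.7]
width: 0.639
```

```bash
python3 d.py .462 -.2285 .165;python3 look.py 6 side;python3 -c "
import cv2
b=cv2.imread('pics/side6.png')[100:250,180:340];cv2.imwrite('pics/s6c.png',cv2.resize(b,None,fx=4,fy=4))"
```

```text
t 6.3833 pos [0.6082 0.1825 0.1547] F [ 1.1  0.7 -0.7] w 0.639 jaw yaw 0.11 tilt [-0.0054 -0.0018] q [-0.64  0.54  0.4   1.65 -0.24  1.01 -0.16]
delta cm [-41.07 -14.7   -0.87] turn 0.11
```

View pics/s6c.png

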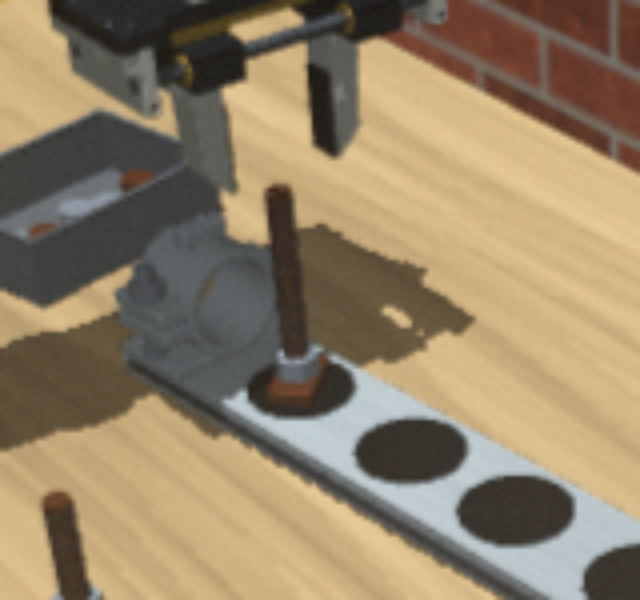

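>>> {"name": "arm_command", "arguments": {
  "deltas": [
    {"xyz": [-2, -1, -1.5], "turn": 0, "jaw": 0},
    {"xyz": [-6, -2, -1.5], "turn": 0, "jaw": 0},
    {"xyz": [-10, -3.5, -1.5], "turn": 0, "jaw": 0},
    {"xyz": [-14, -5, -1.5], "turn": 0, "jaw": 0},
    {"xyz": [-18, -6.5, -1.5], "turn": 0, "jaw": 0}
  ]
}}

```text
clock: 6.85
position: [0.5475, 0.0044, 0.1766]
ee_rot: [2.218, 2.222, 0.007]
force: [0.3, -1.1, -0.5]
width: 0.991
```

>>> {"name": "arm_command", "arguments": {
  "deltas": [
    {"xyz": [-3.9, -1.3, 0], "turn": 0, "jaw": 0},
    {"xyz": [-7.8, -2.8, 0], "turn": 0, "jaw": 0},
    {"xyz": [-11.7, -4.2, 0], "turn": 0, "jaw": 0},
    {"xyz": [-15.6, -5.6, 0], "turn": 0, "jaw": 0},
    {"xyz": [-19.5, -7, 0], "turn": 0, "jaw": 0}
  ]
}}

```text
clock: 7.27
position: [0.4772, -0.1919, 0.1761]
ee_rot: [2.217, 2.222, 0.008]
force: [0.7, 0.8, 0.5]
width: 1.002
```

```bash
python3 d.py .462 -.2285 .115
```

```text
t 7.2667 pos [ 0.4772 -0.1919  0.1761] F [0.7 0.8 0.5] w 1.002 jaw yaw 0.12 tilt [0.0053 0.0018] q [-0.11  0.32  0.51  1.94 -0.2   0.92  0.49]
delta cm [-3.67 -1.56  6.1 ] turn 0.12
```

>>> {"name": "arm_command", "arguments": {
  "deltas": [
    {"xyz": [-2.5, -1, 1], "turn": 0, "jaw": 0},
    {"xyz": [-3.67, -1.55, 2.5], "turn": 0, "jaw": 0},
    {"xyz": [-3.67, -1.55, 4], "turn": 0, "jaw": 0},
    {"xyz": [-3.67, -1.55, 5.2], "turn": 0, "jaw": 0},
    {"xyz": [-3.67, -1.55, 5.5], "turn": 0, "jaw": 0}
  ]
}}

```text
clock: 7.68
position: [0.4609, -0.2285, 0.1194]
ee_rot: [2.22, 2.222, 0.006]
force: [0.5, 0.1, -1.1]
width: 0.996
```

```bash
python3 look.py 7 wrist; python3 d.py .462 -.2285 .045; python3 -c "
from h import *
d=load('wrist7');f=d['frame'].astype(int)
m=((f[...,0]>f[...,2]*1.5)&(f.max(2)<150)).astype(np.uint8)[180:320,230:430]
cv2.imwrite('pics/w7c.png',cv2.resize(d['frame'][180:340,230:430,::-1],None,fx=3.5,fy=3.5))"
```

```text
t 7.7333 pos [ 0.4612 -0.2283  0.1197] F [ 0.   0.6 -0.1] w 1.0 jaw yaw 0.1 tilt [0.0032 0.0024] q [-0.01  0.4   0.48  2.   -0.26  0.8   0.63]
delta cm [-0.04  0.05  7.47] turn 0.1
```

View pics/w7c.png

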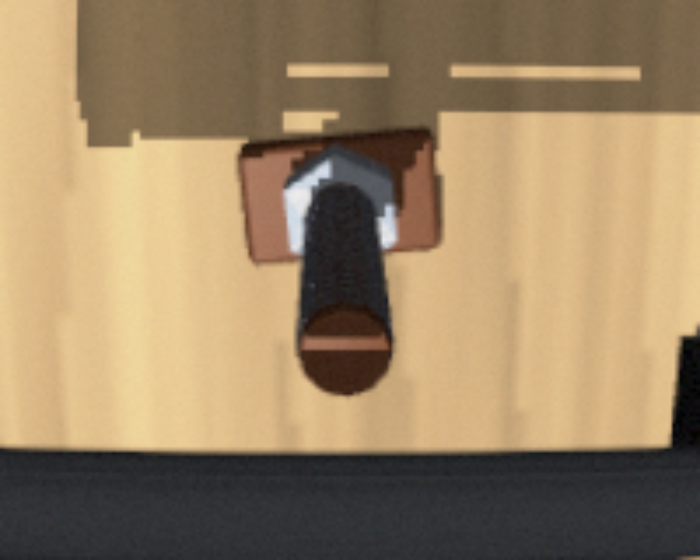

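```bash
python3 -c "
from h import *
print(wray(load('wrist7'),328.9,280,.1))"
```

```text
[ 0.46337006 -0.22697865  0.1       ]
```

>>> {"name": "arm_command", "arguments": {
  "deltas": [
    {"xyz": [0, 0, 2], "turn": 0, "jaw": 0},
    {"xyz": [0, 0, 4], "turn": 0, "jaw": 0},
    {"xyz": [0, 0, 6], "turn": 0, "jaw": 50},
    {"xyz": [0, 0, 7.4], "turn": 0, "jaw": 90},
    {"xyz": [0, 0, 7.4], "turn": 0, "jaw": 130}
  ]
}}

```text
clock: 8.15
position: [0.4607, -0.2273, 0.0442]
ee_rot: [-2.217, -2.223, -0.004]
force: [-0.8, 0.3, -0.3]
width: 0.829
```

>>> {"name": "arm_command", "arguments": {
  "deltas": [
    {"xyz": [0, 0, 0], "turn": 0, "jaw": 180},
    {"xyz": [0, 0, 0], "turn": 0, "jaw": 255},
    {"xyz": [0, 0, 0], "turn": 0, "jaw": 255},
    {"xyz": [0, 0, 0], "turn": 0, "jaw": 255},
    {"xyz": [0, 0, 0], "turn": 0, "jaw": 255}
  ]
}}

```text
clock: 8.57
position: [0.4612, -0.2274, 0.0449]
ee_rot: [-2.218, -2.224, -0.005]
force: [-0.3, -0.5, 0.3]
width: 0.466
```

>>> {"name": "arm_command", "arguments": {
  "deltas": [
    {"xyz": [0, 0, 0], "turn": 0, "jaw": 255},
    {"xyz": [0, 0, 0], "turn": 0, "jaw": 255},
    {"xyz": [0, 0, 0], "turn": 0, "jaw": 255},
    {"xyz": [0, 0, 0], "turn": 0, "jaw": 255},
    {"xyz": [0, 0, 0], "turn": 0, "jaw": 255}
  ]
}}

```text
clock: 8.98
position: [0.4612, -0.2274, 0.0449]
ee_rot: [-2.218, -2.224, -0.005]
force: [-0.4, -0.0, -1.5]
width: 0.146
```

```bash
python3 d.py .619 .0935 .105
```

```text
t 8.9833 pos [ 0.4612 -0.2274  0.0449] F [-0.4 -0.  -1.5] w 0.146 jaw yaw 0.16 tilt [0.0019 0.003 ] q [ 0.05  0.52  0.41  2.06 -0.35  0.63  0.7 ]
delta cm [32.06 15.88 -5.88] turn 0.16
```

>>> {"name": "arm_command", "arguments": {
  "deltas": [
    {"xyz": [0, 0, 0], "turn": 0, "jaw": 255},
    {"xyz": [0, 0, -0.5], "turn": 0, "jaw": 255},
    {"xyz": [0, 0, -2], "turn": 0, "jaw": 255},
    {"xyz": [0, 0, -4], "turn": 0, "jaw": 255},
    {"xyz": [0.5, 0.3, -5.5], "turn": 0, "jaw": 255}
  ]
}}

```text
clock: 9.4
position: [0.4633, -0.2237, 0.1011]
ee_rot: [-2.22, -2.222, -0.004]
force: [-0.0, -0.0, -2.5]
width: 0.148
```

```bash
python3 d.py .619 .0935 .105;python3 look.py 8 side;python3 -c "
import cv2
b=cv2.imread('pics/side8.png')[180:400,200:440];cv2.imwrite('pics/s8c.png',cv2.resize(b,None,fx=2.5,fy=2.5))"
```

```text
t 9.4 pos [ 0.4633 -0.2237  0.1011] F [-0.  -0.  -2.5] w 0.148 jaw yaw 0.05 tilt [0.0012 0.0024] q [-0.01  0.43  0.47  2.01 -0.28  0.76  0.64]
delta cm [31.7 15.6 -0.3] turn 0.05
```

View pics/s8c.png

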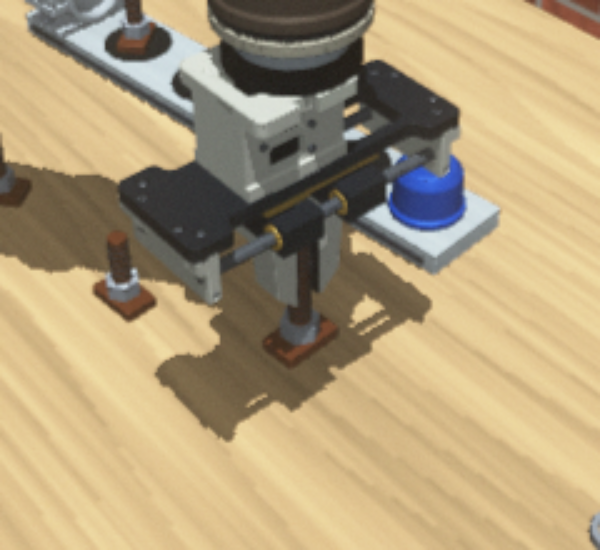

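>>> {"name": "arm_command", "arguments": {
  "deltas": [
    {"xyz": [1.2, 0.5, -0.3], "turn": 0, "jaw": 255},
    {"xyz": [3.8, 1.9, -0.3], "turn": 0, "jaw": 255},
    {"xyz": [7, 3.5, -0.3], "turn": 0, "jaw": 255},
    {"xyz": [10.5, 5.2, -0.3], "turn": 0, "jaw": 255},
    {"xyz": [14, 6.9, -0.3], "turn": 0, "jaw": 255}
  ]
}}

```text
clock: 9.87
position: [0.5346, -0.0812, 0.107]
ee_rot: [2.219, 2.221, 0.008]
force: [-0.3, 1.0, -1.4]
width: 0.146
```

>>> {"name": "arm_command", "arguments": {
  "deltas": [
    {"xyz": [3.5, 1.7, 0], "turn": 0, "jaw": 255},
    {"xyz": [7, 3.4, 0], "turn": 0, "jaw": 255},
    {"xyz": [10.5, 5.1, 0], "turn": 0, "jaw": 255},
    {"xyz": [13.5, 6.6, 0], "turn": 0, "jaw": 255},
    {"xyz": [15.5, 7.6, 0], "turn": 0, "jaw": 255}
  ]
}}

```text
clock: 10.28
position: [0.6112, 0.0787, 0.1072]
ee_rot: [2.215, 2.227, 0.01]
force: [0.4, 0.1, -1.1]
width: 0.142
```

```bash
python3 d.py .619 .0935 .073
```

```text
t 10.2833 pos [0.6112 0.0787 0.1072] F [ 0.4  0.1 -1.1] w 0.142 jaw yaw 0.3 tilt [0.005 0.004] q [-0.51  0.56  0.45  1.76 -0.31  0.88  0.07]
delta cm [1.47 0.77 3.43] turn 0.3
```

>>> {"name": "arm_command", "arguments": {
  "deltas": [
    {"xyz": [1.3, 0.7, 0.5], "turn": 0.3, "jaw": 255},
    {"xyz": [1.47, 0.77, 1.3], "turn": 0.3, "jaw": 255},
    {"xyz": [1.47, 0.77, 2.2], "turn": 0.3, "jaw": 255},
    {"xyz": [1.47, 0.77, 2.9], "turn": 0.3, "jaw": 255},
    {"xyz": [1.47, 0.77, 3.2], "turn": 0.3, "jaw": 255}
  ]
}}

```text
clock: 10.7
position: [0.6176, 0.0914, 0.0735]
ee_rot: [-2.224, -2.219, -0.005]
force: [-0.7, -0.6, -1.2]
width: 0.14
```

```bash
cat > chk.py <<'E'
import sys
from h import *
tag,x,y,z0,z1=sys.argv[1],*map(float,sys.argv[2:6])
d=load('side'+tag);f=d['frame'].astype(int);W=world(d)
m=(W[...,2]>z0)&(W[...,2]<z1)&(abs(W[...,0]-x)<.03)&(abs(W[...,1]-y)<.02)&(f[...,0]>f[...,2]*1.3)
P=np.median(W[m],0);c=d['cam_to_world'][:2,3];u=np.array([x,y])-c;u/=np.hypot(*u)
print(m.sum(),"axis est",(P[:2]+5*.001*u).round(4),"target(side cam)",x,y)
K=d["camera_matrix"];T=d["cam_to_world"];q=T[:3,:3].T@(np.array([x,y,.022])-T[:3,3])
cu,cv=int(K[0,2]+K[0,0]*q[0]/-q[2]),int(K[1,2]+K[1,1]*-q[1]/-q[2])
b=d['frame'][max(cv-90,0):cv+50,cu-75:cu+75,::-1];cv2.imwrite(f'pics/c{tag}.png',cv2.resize(b,None,fx=4,fy=4))
E
python3 d.py .619 .0935 .0669;python3 look.py 9 side;python3 chk.py 9 .619 .0935 .045 .065
```

```text
t 10.7 pos [0.6176 0.0914 0.0735] F [-0.7 -0.6 -1.2] w 0.14 jaw yaw -0.13 tilt [0.0023 0.0025] q [-0.52  0.62  0.43  1.76 -0.33  0.83  0.07]
delta cm [0.2  0.14 0.67] turn -0.13
43 axis est [0.6168 0.09  ] target(side cam) 0.619 0.0935
```

View pics/c9.png

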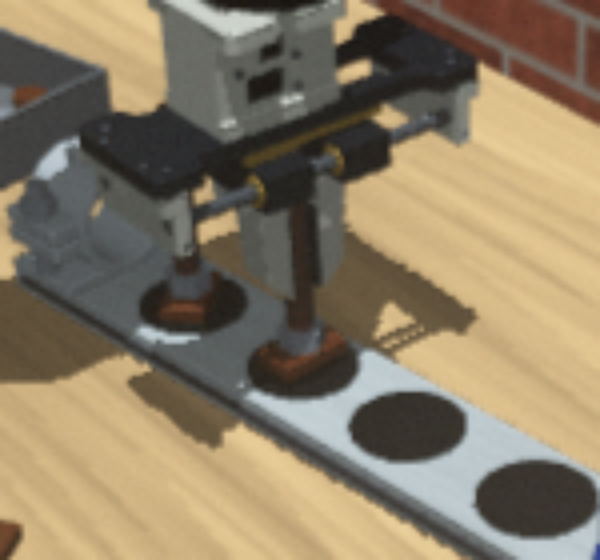

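>>> {"name": "arm_command", "arguments": {
  "deltas": [
    {"xyz": [0.23, 0.13, 0.1], "turn": 0, "jaw": 255},
    {"xyz": [0.23, 0.13, 0.3], "turn": 0, "jaw": 255},
    {"xyz": [0.23, 0.13, 0.5], "turn": 0, "jaw": 255},
    {"xyz": [0.23, 0.13, 0.62], "turn": 0, "jaw": 255},
    {"xyz": [0.23, 0.13, 0.67], "turn": 0, "jaw": 255}
  ]
}}

```text
clock: 11.17
position: [0.619, 0.0937, 0.0669]
ee_rot: [-2.224, -2.219, -0.006]
force: [0.1, 0.3, -1.8]
width: 0.143
```

```bash
python3 d.py .619 .0935 .0665
```

```text
t 11.1667 pos [0.619  0.0937 0.0669] F [ 0.1  0.3 -1.8] w 0.143 jaw yaw -0.14 tilt [0.0025 0.0027] q [-0.52  0.63  0.42  1.76 -0.34  0.82  0.07]
delta cm [-0.02  0.    0.04] turn -0.14
```

>>> {"name": "arm_command", "arguments": {
  "deltas": [
    {"xyz": [0, 0, 0.04], "turn": 0, "jaw": 255},
    {"xyz": [0, 0, 0.08], "turn": 0, "jaw": 255},
    {"xyz": [0, 0, 0.1], "turn": 0, "jaw": 255}
  ]
}}

```text
clock: 11.42
position: [0.6192, 0.0938, 0.0668]
ee_rot: [-2.224, -2.219, -0.007]
force: [-3.0, -0.0, 8.0]
width: 0.144
```

Contact (+8 N). Release.

>>> {"name": "arm_command", "arguments": {
  "deltas": [
    {"xyz": [0, 0, 0.02], "turn": 0, "jaw": 210},
    {"xyz": [0, 0, 0.02], "turn": 0, "jaw": 195},
    {"xyz": [0, 0, 0.02], "turn": 0, "jaw": 170},
    {"xyz": [0, 0, 0], "turn": 0, "jaw": 130},
    {"xyz": [0, 0, 0], "turn": 0, "jaw": 110}
  ]
}}

```text
clock: 11.83
position: [0.6193, 0.0938, 0.0668]
ee_rot: [-2.224, -2.219, -0.007]
force: [-1.1, 0.1, -0.2]
width: 0.402
```

>>> {"name": "arm_command", "arguments": {
  "deltas": [
    {"xyz": [0, 0, -1.5], "turn": 0, "jaw": 100},
    {"xyz": [0, 0, -4], "turn": 0, "jaw": 60},
    {"xyz": [0, 0, -7], "turn": 0, "jaw": 30},
    {"xyz": [0, 0, -9], "turn": 0, "jaw": 0},
    {"xyz": [-0.5, -2, -10], "turn": 0, "jaw": 0}
  ]
}}

```text
clock: 12.25
position: [0.6028, 0.0895, 0.1697]
ee_rot: [2.22, 2.217, 0.015]
force: [-0.2, 0.6, 0.6]
width: 0.767
```

```bash
python3 d.py .4215 .0945 .16;python3 look.py 10 side;python3 chk.py 10 .619 .0935 .05 .1
```

```text
t 12.25 pos [0.6028 0.0895 0.1697] F [-0.2  0.6  0.6] w 0.767 jaw yaw -0.09 tilt [0.0096 0.004 ] q [-0.57  0.48  0.48  1.72 -0.26  0.99  0.01]
delta cm [  0.47 -18.14   0.8 ] turn -0.09
151 axis est [0.6177 0.0919] target(side cam) 0.619 0.0935
```

View pics/c10.png

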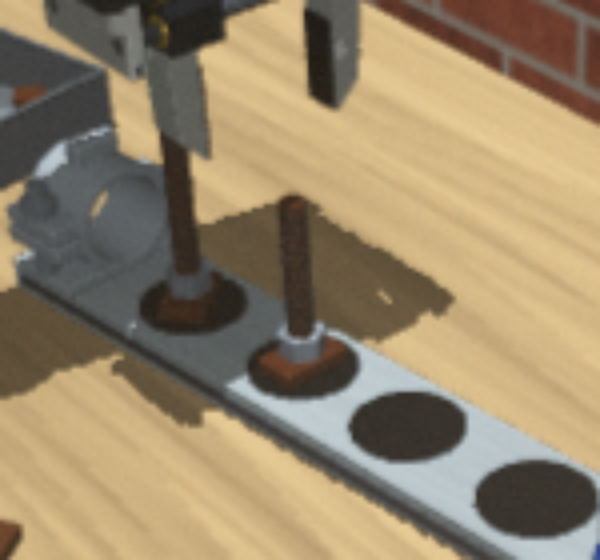

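>>> {"name": "arm_command", "arguments": {
  "deltas": [
    {"xyz": [0, -4, 0], "turn": 0, "jaw": 0},
    {"xyz": [0.1, -8, 0], "turn": 0, "jaw": 0},
    {"xyz": [0.3, -12, 0], "turn": 0, "jaw": 0},
    {"xyz": [0.45, -16, 1], "turn": 0, "jaw": 0},
    {"xyz": [0.47, -18.1, 2.5], "turn": 0, "jaw": 0}
  ]
}}

```text
clock: 12.72
position: [0.4131, 0.0929, 0.144]
ee_rot: [-2.224, -2.218, -0.011]
force: [0.2, -0.0, -0.8]
width: 0.999
```

```bash
python3 d.py .4215 .0945 .1
```

```text
t 12.7167 pos [0.4131 0.0929 0.144 ] F [ 0.2 -0.  -0.8] w 0.999 jaw yaw -0.14 tilt [0.0045 0.0054] q [-0.76  0.21  0.5   2.18 -0.15  0.77 -0.17]
delta cm [0.14 0.82 4.4 ] turn -0.14
```

>>> {"name": "arm_command", "arguments": {
  "deltas": [
    {"xyz": [0.14, 0.82, 0], "turn": 0, "jaw": 0},
    {"xyz": [0.14, 0.82, 1.5], "turn": 0, "jaw": 0},
    {"xyz": [0.14, 0.82, 3], "turn": 0, "jaw": 0},
    {"xyz": [0.14, 0.82, 4.2], "turn": 0, "jaw": 0},
    {"xyz": [0.14, 0.82, 4.2], "turn": 0, "jaw": 0}
  ]
}}

```text
clock: 13.13
position: [0.4207, 0.0941, 0.1005]
ee_rot: [-2.223, -2.218, -0.007]
force: [0.4, -0.9, -0.2]
width: 1.003
```

```bash
python3 look.py 11 wrist; python3 d.py .4215 .0945 .034; python3 -c "
from h import *
d=load('wrist11')
cv2.imwrite('pics/w11c.png',cv2.resize(d['frame'][180:340,230:430,::-1],None,fx=3.5,fy=3.5))"
```

```text
t 13.1833 pos [0.4212 0.0941 0.1014] F [0.3 0.  0.1] w 1.0 jaw yaw -0.17 tilt [0.0027 0.0043] q [-0.72  0.31  0.47  2.21 -0.22  0.67 -0.1 ]
delta cm [0.01 0.02 6.74] turn -0.17
```

View pics/w11c.png

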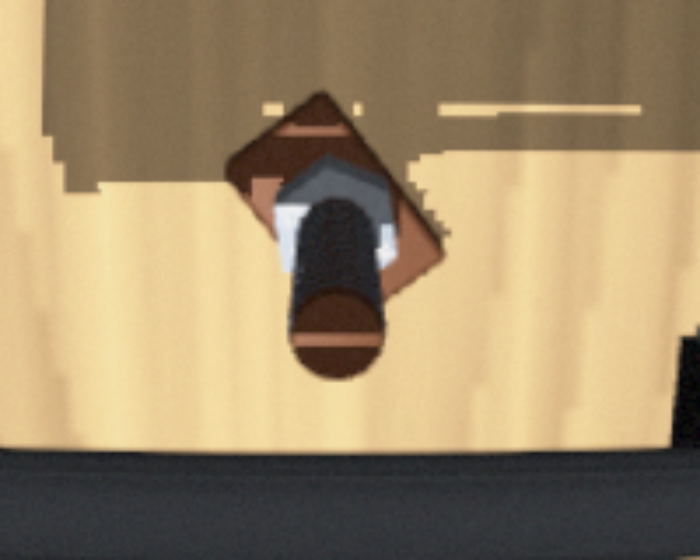

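>>> {"name": "arm_command", "arguments": {
  "deltas": [
    {"xyz": [0.2, -0.1, 2], "turn": 0, "jaw": 0},
    {"xyz": [0.2, -0.1, 4], "turn": 0, "jaw": 30},
    {"xyz": [0.2, -0.1, 6], "turn": 0, "jaw": 60},
    {"xyz": [0.2, -0.1, 6.7], "turn": 0, "jaw": 90},
    {"xyz": [0.2, -0.1, 6.7], "turn": 0, "jaw": 130}
  ]
}}

```text
clock: 13.6
position: [0.42, 0.0961, 0.0338]
ee_rot: [-2.224, -2.216, -0.005]
force: [-0.8, -0.0, -0.3]
width: 0.762
```

>>> {"name": "arm_command", "arguments": {
  "deltas": [
    {"xyz": [0, 0, 0], "turn": 0, "jaw": 180},
    {"xyz": [0, 0, 0], "turn": 0, "jaw": 255},
    {"xyz": [0, 0, 0], "turn": 0, "jaw": 255},
    {"xyz": [0, 0, 0], "turn": 0, "jaw": 255},
    {"xyz": [0, 0, 0], "turn": 0, "jaw": 255}
  ]
}}

```text
clock: 14.02
position: [0.4204, 0.0963, 0.0344]
ee_rot: [-2.224, -2.217, -0.007]
force: [-0.3, -0.2, -0.0]
width: 0.394
```

>>> {"name": "arm_command", "arguments": {
  "deltas": [
    {"xyz": [0, 0, 0], "turn": 0, "jaw": 255},
    {"xyz": [0, 0, 0], "turn": 0, "jaw": 255},
    {"xyz": [0, 0, 0], "turn": 0, "jaw": 255},
    {"xyz": [0, 0, 0], "turn": 0, "jaw": 255},
    {"xyz": [0, 0, 0], "turn": 0, "jaw": 255}
  ]
}}

```text
clock: 14.43
position: [0.4204, 0.0963, 0.0344]
ee_rot: [-2.224, -2.217, -0.007]
force: [0.3, -0.1, 0.2]
width: 0.144
```

```bash
python3 d.py .628 .015 .095
```

```text
t 14.4333 pos [0.4204 0.0963 0.0344] F [ 0.3 -0.1  0.2] w 0.144 jaw yaw -0.18 tilt [0.0019 0.004 ] q [-0.64  0.43  0.38  2.26 -0.34  0.5   0.  ]
delta cm [-8.04 20.8  -6.05] turn -0.18
```

>>> {"name": "arm_command", "arguments": {
  "deltas": [
    {"xyz": [0, 0, -0.5], "turn": 0, "jaw": 255},
    {"xyz": [0, 0, -2], "turn": 0, "jaw": 255},
    {"xyz": [0, 0, -4], "turn": 0, "jaw": 255},
    {"xyz": [-0.3, 0.8, -5.5], "turn": 0, "jaw": 255},
    {"xyz": [-1, 2.5, -6], "turn": 0, "jaw": 255}
  ]
}}

```text
clock: 14.85
position: [0.4442, 0.0868, 0.0962]
ee_rot: [-2.221, -2.218, -0.007]
force: [1.2, 0.0, -1.6]
width: 0.148
```

>>> {"name": "arm_command", "arguments": {
  "deltas": [
    {"xyz": [-1.2, 3.2, 0], "turn": 0, "jaw": 255},
    {"xyz": [-2.4, 6.4, 0], "turn": 0, "jaw": 255},
    {"xyz": [-3.7, 9.6, 0], "turn": 0, "jaw": 255},
    {"xyz": [-4.9, 12.8, 0], "turn": 0, "jaw": 255},
    {"xyz": [-6, 15.5, 0], "turn": 0, "jaw": 255}
  ]
}}

```text
clock: 15.27
position: [0.6008, 0.0255, 0.0962]
ee_rot: [-2.222, -2.218, -0.007]
force: [0.8, -0.3, -0.6]
width: 0.148
```

```bash
python3 d.py .628 .015 .063
```

```text
t 15.2667 pos [0.6008 0.0255 0.0962] F [ 0.8 -0.3 -0.6] w 0.148 jaw yaw -0.09 tilt [0.0016 0.0048] q [-0.43  0.56  0.44  1.81 -0.31  0.85  0.16]
delta cm [-1.06  2.71  3.32] turn -0.09
```

>>> {"name": "arm_command", "arguments": {
  "deltas": [
    {"xyz": [-0.8, 2, 0.3], "turn": 0, "jaw": 255},
    {"xyz": [-1.06, 2.71, 1], "turn": 0, "jaw": 255},
    {"xyz": [-1.06, 2.71, 2], "turn": 0, "jaw": 255},
    {"xyz": [-1.06, 2.71, 2.8], "turn": 0, "jaw": 255},
    {"xyz": [-1.06, 2.71, 3.2], "turn": 0, "jaw": 255}
  ]
}}

```text
clock: 15.68
position: [0.6255, 0.0159, 0.0623]
ee_rot: [-2.219, -2.217, -0.003]
force: [-0.0, 0.9, -2.3]
width: 0.145
```

```bash
python3 d.py .628 .015 .0564;python3 look.py 12 side;python3 chk.py 12 .628 .015 .044 .06
```

```text
t 15.6833 pos [0.6255 0.0159 0.0623] F [-0.   0.9 -2.3] w 0.145 jaw yaw -0.06 tilt [-0.0024  0.0052] q [-0.39  0.63  0.42  1.76 -0.34  0.82  0.2 ]
delta cm [-0.09  0.26  0.59] turn -0.06
20 axis est [0.6246 0.0147] target(side cam) 0.628 0.015
```

View pics/c12.png

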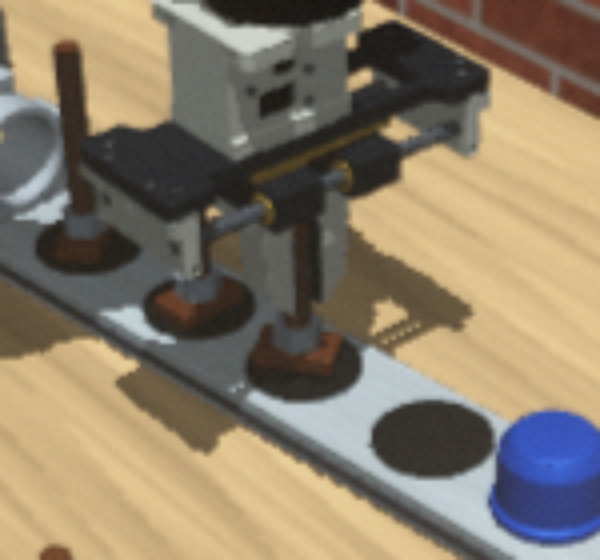

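>>> {"name": "arm_command", "arguments": {
  "deltas": [
    {"xyz": [-0.06, 0.24, 0.1], "turn": 0, "jaw": 255},
    {"xyz": [-0.06, 0.24, 0.3], "turn": 0, "jaw": 255},
    {"xyz": [-0.06, 0.24, 0.45], "turn": 0, "jaw": 255},
    {"xyz": [-0.06, 0.24, 0.55], "turn": 0, "jaw": 255},
    {"xyz": [-0.06, 0.24, 0.6], "turn": 0, "jaw": 255}
  ]
}}

```text
clock: 16.15
position: [0.6278, 0.0157, 0.0564]
ee_rot: [-2.218, -2.217, -0.003]
force: [-2.6, 0.6, 6.7]
width: 0.149
```

>>> {"name": "arm_command", "arguments": {
  "deltas": [
    {"xyz": [0, 0, 0.03], "turn": 0, "jaw": 255},
    {"xyz": [0, 0, 0.06], "turn": 0, "jaw": 255},
    {"xyz": [0, 0, 0.07], "turn": 0, "jaw": 255}
  ]
}}

```text
clock: 16.4
position: [0.6278, 0.0157, 0.0564]
ee_rot: [-2.218, -2.217, -0.004]
force: [-3.6, 0.7, 7.4]
width: 0.147
```

In contact at the expected height; release and lift.

>>> {"name": "arm_command", "arguments": {
  "deltas": [
    {"xyz": [0, 0, 0], "turn": 0, "jaw": 210},
    {"xyz": [0, 0, 0], "turn": 0, "jaw": 195},
    {"xyz": [0, 0, 0], "turn": 0, "jaw": 170},
    {"xyz": [0, 0, 0], "turn": 0, "jaw": 130},
    {"xyz": [0, 0, 0], "turn": 0, "jaw": 110}
  ]
}}

```text
clock: 16.82
position: [0.6279, 0.0158, 0.0564]
ee_rot: [-2.218, -2.217, -0.004]
force: [-0.4, 0.5, 0.6]
width: 0.404
```

>>> {"name": "arm_command", "arguments": {
  "deltas": [
    {"xyz": [0, 0, -1.5], "turn": 0, "jaw": 100},
    {"xyz": [0, 0, -4], "turn": 0, "jaw": 60},
    {"xyz": [0, 0, -6], "turn": 0, "jaw": 30},
    {"xyz": [-1, -2, -8], "turn": 0, "jaw": 0},
    {"xyz": [-2, -5, -9], "turn": 0, "jaw": 0}
  ]
}}

```text
clock: 17.23
position: [0.5808, -0.0045, 0.1485]
ee_rot: [-2.219, -2.221, -0.009]
force: [0.2, -0.4, 1.1]
width: 0.764
```

```bash
python3 d.py .4295 -.069 .14;python3 look.py 13 side;python3 chk.py 13 .628 .015 .05 .08
```

```text
t 17.2333 pos [ 0.5808 -0.0045  0.1485] F [ 0.2 -0.4  1.1] w 0.764 jaw yaw 0.06 tilt [0.003  0.0055] q [-0.42  0.46  0.48  1.81 -0.27  0.93  0.18]
delta cm [ -6.44 -15.13   0.77] turn 0.06
92 axis est [0.6264 0.0147] target(side cam) 0.628 0.015
```

View pics/c13.png

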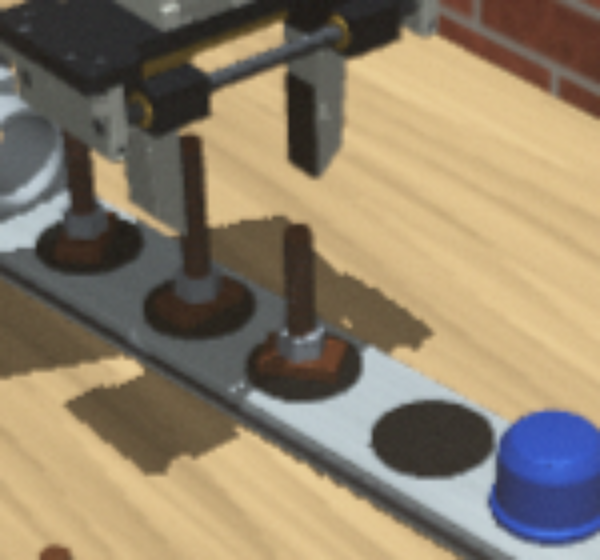

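Bolt 80 stands centred. Now the 60.

>>> {"name": "arm_command", "arguments": {
  "deltas": [
    {"xyz": [-1.6, -3.6, 0], "turn": 0, "jaw": 0},
    {"xyz": [-3.2, -7.2, 0], "turn": 0, "jaw": 0},
    {"xyz": [-4.8, -11, 0.5], "turn": 0, "jaw": 0},
    {"xyz": [-6.4, -14.5, 1.5], "turn": 0, "jaw": 0},
    {"xyz": [-6.44, -15.1, 3], "turn": 0, "jaw": 0}
  ]
}}

```text
clock: 17.7
position: [0.4161, -0.0745, 0.119]
ee_rot: [-2.225, -2.207, -0.002]
force: [-0.5, 0.3, -0.4]
width: 0.997
```

```bash
python3 d.py .4295 -.069 .08
```

```text
t 17.7 pos [ 0.4161 -0.0745  0.119 ] F [-0.5  0.3 -0.4] w 0.997 jaw yaw -0.48 tilt [-0.0048  0.0064] q [-0.37  0.27  0.51  2.2  -0.21  0.72  0.28]
delta cm [0.54 1.35 3.9 ] turn -0.48
```

>>> {"name": "arm_command", "arguments": {
  "deltas": [
    {"xyz": [0.54, 1.35, 0], "turn": -0.5, "jaw": 0},
    {"xyz": [0.54, 1.35, 1.5], "turn": -0.5, "jaw": 0},
    {"xyz": [0.54, 1.35, 3], "turn": -0.5, "jaw": 0},
    {"xyz": [0.54, 1.35, 3.9], "turn": -0.5, "jaw": 0},
    {"xyz": [0.54, 1.35, 3.9], "turn": -0.5, "jaw": 0}
  ]
}}

```text
clock: 18.12
position: [0.4292, -0.0687, 0.0786]
ee_rot: [-2.214, -2.216, 0.001]
force: [-0.3, 0.6, -0.3]
width: 1.003
```

```bash
python3 look.py 14 wrist; python3 d.py .4295 -.069 .028; python3 -c "
from h import *
d=load('wrist14')
cv2.imwrite('pics/w14c.png',cv2.resize(d['frame'][180:340,230:430,::-1],None,fx=3.5,fy=3.5))"
```

```text
t 18.1667 pos [ 0.4294 -0.0689  0.0794] F [ 1.1 -0.2 -0.2] w 1.002 jaw yaw 0.03 tilt [-0.0065  0.0061] q [-0.33  0.36  0.47  2.21 -0.28  0.63  0.34]
delta cm [-0.04  0.04  5.14] turn 0.03
```

View pics/w14c.png

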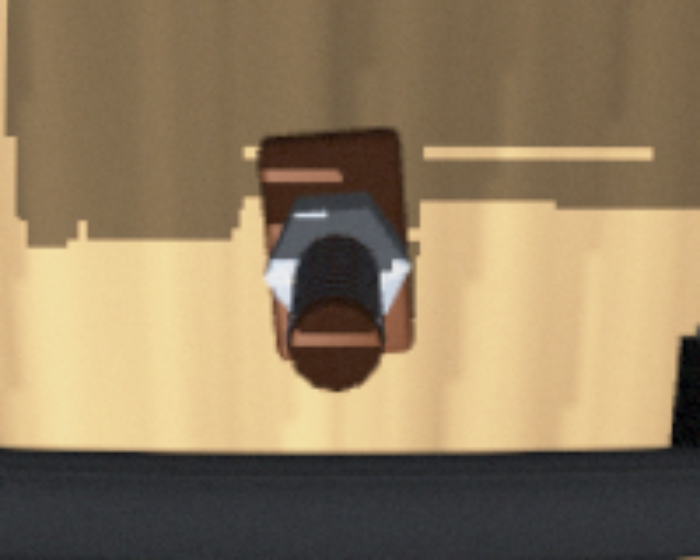

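>>> {"name": "arm_command", "arguments": {
  "deltas": [
    {"xyz": [0.05, -0.1, 1.5], "turn": 0, "jaw": 0},
    {"xyz": [0.05, -0.1, 3], "turn": 0, "jaw": 30},
    {"xyz": [0.05, -0.1, 4.5], "turn": 0, "jaw": 60},
    {"xyz": [0.05, -0.1, 5], "turn": 0, "jaw": 90},
    {"xyz": [0.05, -0.1, 5], "turn": 0, "jaw": 130}
  ]
}}

```text
clock: 18.58
position: [0.428, -0.0681, 0.0291]
ee_rot: [-2.214, -2.215, 0.002]
force: [0.2, -0.8, 1.2]
width: 0.759
```

>>> {"name": "arm_command", "arguments": {
  "deltas": [
    {"xyz": [0, 0, 0], "turn": 0, "jaw": 180},
    {"xyz": [0, 0, 0], "turn": 0, "jaw": 255},
    {"xyz": [0, 0, 0], "turn": 0, "jaw": 255},
    {"xyz": [0, 0, 0], "turn": 0, "jaw": 255},
    {"xyz": [0, 0, 0], "turn": 0, "jaw": 255}
  ]
}}

```text
clock: 19.0
position: [0.4283, -0.068, 0.0296]
ee_rot: [-2.214, -2.215, 0.001]
force: [0.7, -0.2, 0.1]
width: 0.401
```

>>> {"name": "arm_command", "arguments": {
  "deltas": [
    {"xyz": [0, 0, 0], "turn": 0, "jaw": 255},
    {"xyz": [0, 0, 0], "turn": 0, "jaw": 255},
    {"xyz": [0, 0, 0], "turn": 0, "jaw": 255},
    {"xyz": [0, 0, 0], "turn": 0, "jaw": 255},
    {"xyz": [0, 0, 0], "turn": 0, "jaw": 255}
  ]
}}

```text
clock: 19.42
position: [0.4283, -0.068, 0.0295]
ee_rot: [-2.214, -2.215, 0.001]
force: [0.4, 0.3, -0.3]
width: 0.147
```

```bash
python3 d.py .637 -.073 .09
```

```text
t 19.4167 pos [ 0.4283 -0.068   0.0295] F [ 0.4  0.3 -0.3] w 0.147 jaw yaw 0.04 tilt [-0.007   0.0062] q [-0.26  0.45  0.39  2.25 -0.37  0.51  0.42]
delta cm [-0.47 20.83 -6.2 ] turn 0.04
```

>>> {"name": "arm_command", "arguments": {
  "deltas": [
    {"xyz": [0, 0, -0.5], "turn": 0, "jaw": 255},
    {"xyz": [0, 0, -2], "turn": 0, "jaw": 255},
    {"xyz": [0, 0, -4], "turn": 0, "jaw": 255},
    {"xyz": [0, 0.8, -5.5], "turn": 0, "jaw": 255},
    {"xyz": [-0.1, 2.5, -6], "turn": 0, "jaw": 255}
  ]
}}

```text
clock: 19.83
position: [0.4526, -0.0695, 0.0912]
ee_rot: [-2.215, -2.214, 0.0]
force: [0.1, 0.5, -2.0]
width: 0.143
```

>>> {"name": "arm_command", "arguments": {
  "deltas": [
    {"xyz": [-0.1, 3.2, 0], "turn": 0, "jaw": 255},
    {"xyz": [-0.2, 6.4, 0], "turn": 0, "jaw": 255},
    {"xyz": [-0.3, 9.6, 0], "turn": 0, "jaw": 255},
    {"xyz": [-0.4, 12.8, 0], "turn": 0, "jaw": 255},
    {"xyz": [-0.4, 15.5, 0], "turn": 0, "jaw": 255}
  ]
}}

```text
clock: 20.25
position: [0.6093, -0.0735, 0.0902]
ee_rot: [-2.215, -2.214, 0.001]
force: [0.1, 0.8, -1.5]
width: 0.141
```

```bash
python3 d.py .6375 -.0727 .058; python3 -c "
from h import *
d=load('top0');f=d['frame'].astype(int);m=((f.sum(2)<320)).astype(np.uint8);m[:183]=0;m[215:]=0;m[:,:285]=0;m[:,321:]=0
cs,_=cv2.findContours(m,0,1);c=max(cs,key=cv2.contourArea);e=cv2.fitEllipse(c);print(e,ray(d,*e[0],.022))"
```

```text
t 20.25 pos [ 0.6093 -0.0735  0.0902] F [ 0.1  0.8 -1.5] w 0.141 jaw yaw -0.0 tilt [-0.0072  0.0067] q [-0.27  0.59  0.46  1.77 -0.33  0.87  0.34]
delta cm [0.06 2.84 3.2 ] turn -0.0
((304.8547668457031, 198.59390258789062), (25.304872512817383, 25.7700252532959), 89.90123748779297) [ 0.63887391 -0.0724952   0.022     ]
```

>>> {"name": "arm_command", "arguments": {
  "deltas": [
    {"xyz": [0.06, 2.2, 0.3], "turn": 0, "jaw": 255},
    {"xyz": [0.06, 2.84, 1], "turn": 0, "jaw": 255},
    {"xyz": [0.06, 2.84, 2], "turn": 0, "jaw": 255},
    {"xyz": [0.06, 2.84, 2.8], "turn": 0, "jaw": 255},
    {"xyz": [0.06, 2.84, 3.1], "turn": 0, "jaw": 255}
  ]
}}

```text
clock: 20.67
position: [0.6348, -0.0726, 0.0569]
ee_rot: [-2.213, -2.212, 0.005]
force: [-0.6, 0.8, -1.6]
width: 0.145
```

```bash
python3 d.py .6377 -.0727 .0515;python3 look.py 15 side;python3 chk.py 15 .637 -.073 .040 .055
```

```text
t 20.6667 pos [ 0.6348 -0.0726  0.0569] F [-0.6  0.8 -1.6] w 0.145 jaw yaw -0.03 tilt [-0.0114  0.0069] q [-0.25  0.67  0.43  1.72 -0.36  0.85  0.35]
delta cm [-0.01  0.3   0.54] turn -0.03
7 axis est [ 0.6356 -0.0744] target(side cam) 0.637 -0.073
```

View pics/c15.png

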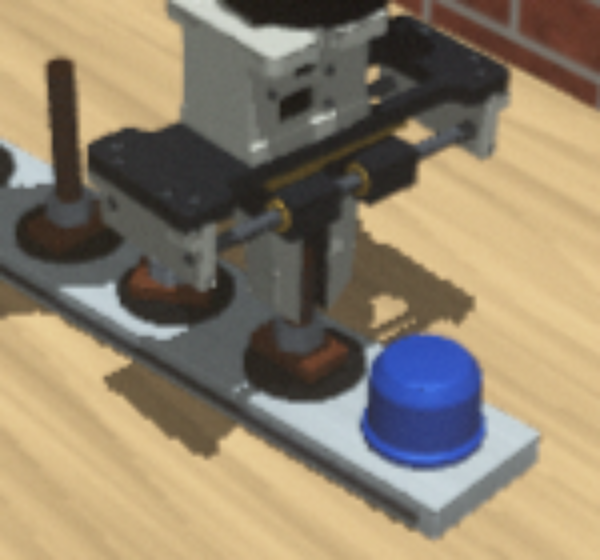

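>>> {"name": "arm_command", "arguments": {
  "deltas": [
    {"xyz": [0.05, 0.27, 0.1], "turn": 0, "jaw": 255},
    {"xyz": [0.05, 0.27, 0.3], "turn": 0, "jaw": 255},
    {"xyz": [0.05, 0.27, 0.42], "turn": 0, "jaw": 255},
    {"xyz": [0.05, 0.27, 0.52], "turn": 0, "jaw": 255},
    {"xyz": [0.05, 0.27, 0.56], "turn": 0, "jaw": 255}
  ]
}}

```text
clock: 21.13
position: [0.6375, -0.0721, 0.0517]
ee_rot: [-2.213, -2.212, 0.004]
force: [-1.7, 1.1, 2.8]
width: 0.146
```

```bash
python3 d.py .6377 -.0727 .0515
```

```text
t 21.1333 pos [ 0.6375 -0.0721  0.0517] F [-1.7  1.1  2.8] w 0.146 jaw yaw -0.04 tilt [-0.011   0.0071] q [-0.25  0.68  0.43  1.72 -0.37  0.84  0.35]
delta cm [-0.06  0.02  0.02] turn -0.04
```

>>> {"name": "arm_command", "arguments": {
  "deltas": [
    {"xyz": [0, 0, 0.05], "turn": 0, "jaw": 255},
    {"xyz": [0, 0, 0.05], "turn": 0, "jaw": 210},
    {"xyz": [0, 0, 0.03], "turn": 0, "jaw": 190},
    {"xyz": [0, 0, 0], "turn": 0, "jaw": 150},
    {"xyz": [0, 0, 0], "turn": 0, "jaw": 110}
  ]
}}

```text
clock: 21.55
position: [0.6377, -0.0721, 0.0518]
ee_rot: [-2.213, -2.212, 0.004]
force: [0.0, -0.3, 0.3]
width: 0.345
```

>>> {"name": "arm_command", "arguments": {
  "deltas": [
    {"xyz": [0, 0, 0], "turn": 0, "jaw": 100},
    {"xyz": [0, 0, -1.5], "turn": 0, "jaw": 80},
    {"xyz": [0, 0, -4], "turn": 0, "jaw": 60},
    {"xyz": [0, 0, -7], "turn": 0, "jaw": 30},
    {"xyz": [0, -2, -10], "turn": 0, "jaw": 0}
  ]
}}

```text
clock: 21.97
position: [0.6209, -0.0724, 0.1528]
ee_rot: [-2.213, -2.214, 0.003]
force: [0.7, 0.8, 1.6]
width: 0.707
```

>>> {"name": "arm_command", "arguments": {
  "deltas": [
    {"xyz": [0, -4, -2], "turn": 0, "jaw": 0},
    {"xyz": [0, -8, -4], "turn": 0, "jaw": 0},
    {"xyz": [0, -12, -5], "turn": 0, "jaw": 0},
    {"xyz": [0, -15, -5], "turn": 0, "jaw": 0},
    {"xyz": [0, -17, -5], "turn": 0, "jaw": 0}
  ]
}}

```text
clock: 22.38
position: [0.4481, -0.0731, 0.2049]
ee_rot: [-2.214, -2.213, 0.002]
force: [0.1, 0.3, -0.2]
width: 0.991
```

>>> {"name": "arm_command", "arguments": {
  "deltas": [
    {"xyz": [-4, 0, 0], "turn": 0, "jaw": 0},
    {"xyz": [-8, 0, 0], "turn": 0, "jaw": 0},
    {"xyz": [-12, 0, 0], "turn": 0, "jaw": 0},
    {"xyz": [-15, 0, 0], "turn": 0, "jaw": 0},
    {"xyz": [-17, 0, 0], "turn": 0, "jaw": 0}
  ]
}}

```text
clock: 22.8
position: [0.4475, -0.2469, 0.2041]
ee_rot: [-2.218, -2.211, 0.002]
force: [0.2, 1.4, -0.5]
width: 0.998
```

```bash
python3 d.py .6377 -.0727 .0515; python3 look.py 16 side top; cp h.py h2.py; python3 - <<'E'
from h import *
for n in("side","top"):
    d=load(n+"16");W=world(d);f=d["frame"].astype(int);c=d['cam_to_world'][:2,3]
    for (x,y,h) in((.609,.183,.142),(.619,.0935,.122),(.628,.015,.102),(.637,-.073,.082)):
        for lo,hi in((.046,h-.004),(.046,.06),(h-.015,h-.004)):
            m=(W[...,2]>lo)&(W[...,2]<hi)&(abs(W[...,0]-x)<.025)&(abs(W[...,1]-y)<.025)
            if m.sum()<4: continue
            u=np.array([x,y])-c;u/=np.hypot(*u);print(n,h,(lo,hi),m.sum(),(np.median(W[m],0)[:2]+.005*u-[x,y]).round(4)*1000)
    b=d["frame"][:,:,::-1];b=b[120:300,180:420] if n=="side" else b[150:320,110:390]
    cv2.imwrite(f"pics/fin_{n}.png",cv2.resize(b,None,fx=2.8,fy=2.8,interpolation=2))
E
```

```text
t 22.8 pos [ 0.4475 -0.2469  0.2041] F [ 0.2  1.4 -0.5] w 0.998 jaw yaw -0.2 tilt [-0.0078  0.006 ] q [-0.09  0.3   0.63  1.91 -0.21  1.01  0.63]
delta cm [17.39 19.08 15.22] turn -0.2
side 0.142 (0.046, 0.13799999999999998) 266 [-1.4  0.5]
side 0.142 (0.046, 0.06) 33 [-1.5  1. ]
side 0.142 (0.127, 0.13799999999999998) 36 [-0.6  0.9]
side 0.102 (0.046, 0.09799999999999999) 40 [-0.8 -1.1]
side 0.102 (0.046, 0.06) 37 [-1.  -0.9]
side 0.082 (0.046, 0.078) 57 [-2.8  3. ]
side 0.082 (0.046, 0.06) 25 [-3.   2.5]
side 0.082 (0.067, 0.078) 19 [-2.7  3. ]
top 0.142 (0.046, 0.13799999999999998) 136 [-0.3 -1.8]
top 0.142 (0.046, 0.06) 35 [ 0.  -2.5]
top 0.142 (0.127, 0.13799999999999998) 16 [-1.  -0.8]
top 0.122 (0.046, 0.118) 77 [-0.9 -3.9]
top 0.122 (0.046, 0.06) 20 [-1.4 -3.9]
top 0.122 (0.107, 0.118) 12 [-0.4 -4.2]
top 0.102 (0.046, 0.09799999999999999) 50 [-1.3 -2.5]
top 0.102 (0.046, 0.06) 21 [-1.9 -2.6]
top 0.102 (0.087, 0.09799999999999999) 10 [-0.5 -3.2]
top 0.082 (0.046, 0.078) 30 [-0.4  0.8]
top 0.082 (0.046, 0.06) 17 [1.4 4.1]
top 0.082 (0.067, 0.078) 7 [-0.6  1.4]
```

View pics/fin_side.png

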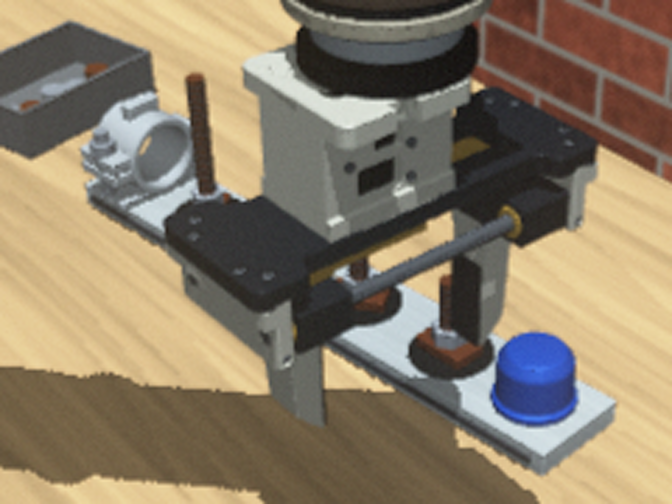

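View pics/fin_top.png

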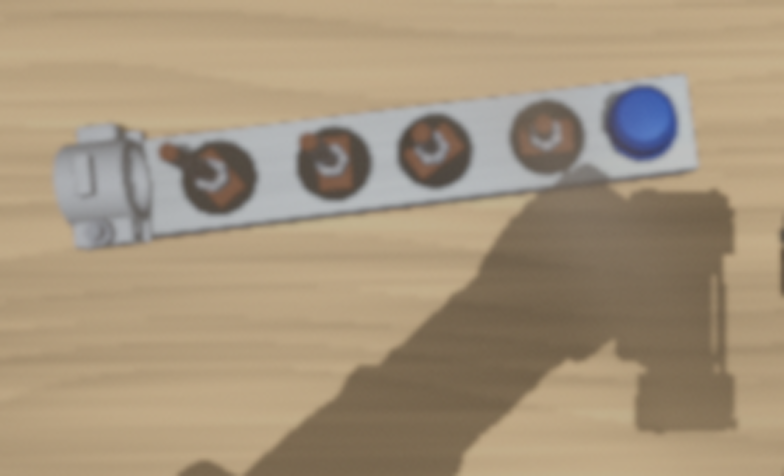

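View pics/top16.png

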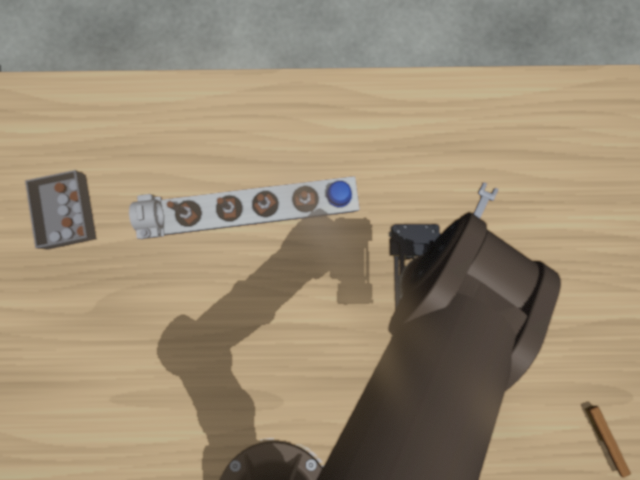

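```bash
python3 -c "
from cell import sign_off;print(sign_off())"
```

```text
the job is handed in; nothing more can be done
None
```

All four T-bolts are standing upright on the rail marks, and I handed the job in at about 23 s on the robot's clock. In order from the silver coupler to the blue cap they are 120, 100, 80 and 60 mm. I gripped each one by its bare shank, lowered it until it rested on its mark, then released it and moved the arm clear.

- **Order and position:** the last top view shows all four upright in that order, with each foot inside its mark.
- **Centring:** most shank checks came out within about 3 mm of the mark centre. The 100 mm bolt showed up to 4 mm off along the rail in the last top view, but about 1 mm in the side view just after it was placed. The two cameras disagree by about 2 mm anyway.
- **60 mm bolt:** its depth figures scattered by up to 4 mm because the gripper and glare partly hid it. It looks centred in both views.
- **Last side view:** the gripper hid the 100 mm bolt and part of the 80 mm one, so I relied on the top view and the side views taken right after each was placed.
- **Spanner:** the arm never went near it. In the last top view the arm partly covers it, and the part that shows is where it was at the start.

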